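# Refit the stop collar on a sample divider's drive shaft

### The arm

A 6-joint arm with a two-finger parallel gripper is mounted at the origin on a cart in front of the work surface, level with it; the furniture and walls round the work are solid. World frame = base frame: x ahead of the robot, y to its left, z up, the work surface at z = 0. Lengths are in m, angles in rad, forces in N, time in s.
With the tool pointing down it reaches from about 0.4 to 0.825 m from the base axis. Payload 7 kg.
Tool frame: the origin (TCP) lies midway between the tips of the shut fingers; the grasp point (between the pads) lies 19 mm behind it; z points along the fingers, y is the direction in which the jaws open and shut (so a half turn about z gives the same grasp; the last joint's range is limited). The gripper opens to 85 mm and grips with 20 to 120 N. Pads are 22 mm wide; open, the fingers measure 114 mm over their backs; the gripper's body (76 mm by 85 mm) begins 54 mm behind the grasp point. The pads swing forward as they close: fully open they stand 13 mm farther back than shut.
Start: joints at [-0.971, 0.359, 0.012, 0, -1.224, -0.288], TCP at [0.207, -0.642, 0.231] pointing down, gripper open.
Joint ranges: [-3.07, 3.07], [-1.43, 2.12], [-1.02, 1.25], [-3.03, 1.67], [-3.05, -0], [-3.03, 3.03]. Speed limits (rad/s): [2.39, 2.39, 3.01, 3.14, 3.14, 3.14].

### API

Orientations are given as a unit quaternion [w, x, y, z].
In Python, from plant import arm gives the robot as it stands.
- The arm moves only by the tool apply_moves, never from a script. Its argument "targets" is a list of rows, each an object of numbers: "dx", "dy", "dz": the shift along the world's x, y, z in units of 0.25 m (1.0 is 0.25 m); "rx", "ry", "rz": the turn, a rotation vector about the world's x, y, z in units of pi/2 rad (1.0 is pi/2 rad); "claw": the gripper's target within -1 to 1 (shut at 1, half-way at 0, fully open at -1). A call has 1 to 20 rows; each row is the pose to reach, as a shift and turn from the pose commanded when the call began; what a row does not reach only later rows make up. A row lasts 1/10 s, in which the tool goes at most 50 mm and 8.59 degrees, less where a joint would pass 70% of its speed; a pose out of reach is approached as far as the arm can. A call with a number of a shift or a turn outside -1 to 1 is refused whole. A call with a gripper value outside its range is refused whole. The fingers move at their own pace and stop on an object; "grip_force" is the grip in N (left out, the last holds). Time passes only in rows, so rows that repeat a pose let the fingers close. It gives the time, the measured TCP pose, the force and the opening at its end, in the units of the state.
- arm.read_state(): the state, without advancing time (a new reading comes with each control period).
- arm.read_camera(name): name is "scene" or "top"; returns the picture (400x640x3 uint8, red, green, blue); there is no depth.
- arm.camera_info(name): a dict with "camera_matrix" (3x3 intrinsics, pixels), "distortion" ([k1, k2, p1, p2, k3] as OpenCV has them; the pictures are not rectified), "xyz" and "rotation" of the camera in the world. Camera axes: x right, y down, z forward; pixel columns grow to the right and rows downward; lengths in m; the calibration is good to about 2 mm. A picture is of the moment at which its call begins. camera_info takes no time and is no camera call.
- arm.hand_in(): hands the job in, once; it reports no verdict.
The state is a dict: "time": time; "joint_pos": joint angles; "qd": joint speeds; "effort": joint torques, N m; "tool_pos": TCP position; "tcp_rot": TCP orientation; "contact_force": force on the tool from outside, world axes, zero at the start; "ft_torque": the same for the moment, N m; "gripper_width": finger opening in m.
Only numpy, scipy, OpenCV 4.12 (cv2) and the standard library are available. Lean on these libraries where they do the work, as an engineer would, in place of code of your own. Each camera call takes 0.05 s, during which the arm holds its last target. There are 200 camera calls.

### The job

Refit the stop collar on the sample divider's drive: first press the cocked black dust cover down level, then pinch the upright shaft on its milled flat and turn it until the flat squarely faces the key hole in the front guard. Slide the steel collar from the bench down over the shaft with its set screw on the flat and pointing squarely at the key hole, push it fully home against the springy brass ring, and finish while still gripping it and holding it down there, ready for the screw to be tightened. Leave the other things on the bench alone.

Things in the scene. Friction and masses are not known exactly. Their poses are not given: they have to be found in the camera images.
- drive_base: Light grey drive base of a sample divider, fixed. Housing 170 x 150 mm (its x by y), deck 56 mm above the bench, dark motor behind it to x = +160 mm. Origin on the vertical shaft axis at bench level; -x is its front, y its left, z up. Dark front guard plate, 96 mm wide, inner face at x = -72, top at z = 100 mm. A boss of 34 mm diameter round the shaft ends at z = 68 mm.
- shaft (a joint): Turn of the upright steel shaft, rad, counterclockwise from above positive; 0: its milled flat faces the key hole (-x of drive_base). Diameter 24 mm, top 110 mm above the bench with a 3 mm taper; 34 mm stand free above the thrust ring. Turns without end against a drag of 0.05 N m and stays where left.
- shaft_flat: Milled flat on the shaft, 19 mm wide, from z = 72 to 107 mm above the bench. Origin at the centre of the face, 6.5 mm from the shaft axis; its own -x points out of the flat. Across the flat the shaft measures 18.5 mm, elsewhere up to 24 mm; finger pads squeezed nearly square on it turn the shaft until they lie flat.
- shaft_top (a point): Centre of the shaft's top end, 110 mm above the bench. A black scribed line on the end runs from the centre towards the flat.
- cover (a joint): Tilt of the round black dust cover, rad: 0 level and down, larger is cocked. Disc of 116 mm diameter, 4 mm thick, 44 mm hole; level, its top is 64 mm above the bench. Its right rim (-y of drive_base) is in and is the pivot; its left side (+y) stands up. Friction holds it; about 7 N down on the raised side moves it to a firm stop, and it stays.
- cover_high_side (a point): Point on top of the cover where to press: on its raised left side, 46 mm from the shaft axis (level: x = 0, y = +46, z = 64 mm in drive_base). It moves with the cover.
- thrust_ring (a joint): How far the brass thrust ring (36 mm diameter) on its wave spring is pressed down, m: 0 released (top 76 mm above the bench), 0.005 fully down (top at 71 mm). It takes 3 N to start and 8 N at the bottom, so the collar's weight alone does not press it; it springs back when let go.
- collar: Loose steel collar, outside 44 mm, bore 26 mm, 24 mm high, 0.15 kg, flat on the bench left of the base. Origin at the centre of its underside, z up. Set screw on its -x side at half height, black head 10 mm wide. Its tip (6 mm wide) stands 5 mm into the bore: only with the screw over the flat does the collar slide down the shaft freely, else it jams. Home, its underside is 71 mm above the bench.
- set_screw (a point): Outer end of the set screw's black head on the collar, 29.5 mm from the collar's axis, 12 mm above its underside.
- hex_key: Loose L-shaped dark hex key, 110 x 30 mm, 5 mm thick, at the right: a bystander. Origin at the middle of its long arm.
- sample_cup_0: Loose small light-blue cup, 39 mm diameter, 48 mm high, at the right: a bystander.
- sample_cup_1: Another such cup: a bystander.
- tin: Loose round aluminium tin, 59 mm diameter, 38 mm high, behind the collar: a bystander.
- marker: Loose black marker, 131 mm long, 16 mm thick, lying at the bench's front: a bystander.
- key_hole (a point): Centre of the yellow-rimmed key hole in the front guard: at x = -74, y = 0, z = 83 mm in drive_base, straight in front of the shaft.
Not all that is in view belongs to the job. Several things have the shape of the collar; the one meant has the colours described above.

How it is judged:
By the outcome, as a careful person would: the job done as asked, in the order asked, and still so for the second after the job is handed in, while the arm keeps its last pose, push and grip.
It also fails if it takes over 72 s, if anything falls off the work surface, if the arm or the gripper's body presses on something with over 40 N, if the wrist force passes 120 N, or if a joint passes its speed limit or range.

## Working session

There is one attempt and no reset: what is moved stays moved. The work goes in short steps, Python scripts to look and compute and a tool call to move; the robot and the scene stay as the last step left them, time stands still between calls to the robot, and variables do not carry over. Pictures are saved under pics/ and viewed, about 8 in all and at most 12, crops included, and the job is handed in when it is done.

Besides the shell and the picture viewer there is one more tool, called after "Emit:" in YAML: its name, and indented under it one key for each argument. apply_moves: Moves the arm, as the interface text tells. Shifts and turns lie within -1 to 1; 1 stands for 0.25 m of shift or pi/2 rad of turn. Its arguments: {"type":"object","properties":{"targets":{"type":"array"},"grip_force":{"type":"number"}},"required":["targets"]}

```bash
mkdir -p pics; ls; cat > h.py <<'E'
import numpy as np, cv2
from plant import arm
def cam(n):
    c=arm.camera_info(n); return np.array(c["camera_matrix"],float),np.array(c["distortion"],float),np.array(c["xyz"],float),np.array(c["rotation"],float)
def ray(n,uv):
    K,D,p,R=cam(n)
    if R.shape!=(3,3):
        from scipy.spatial.transform import Rotation as Ro
        R=Ro.from_quat(np.roll(R,-1)).as_matrix()
    x=cv2.undistortPoints(np.array(uv,float).reshape(-1,1,2),K,D).reshape(-1,2)
    d=np.c_[x,np.ones(len(x))]@R.T
    return p,d/np.linalg.norm(d,axis=1)[:,None]
def onz(n,uv,z):
    p,d=ray(n,uv); return p+d*((z-p[2])/d[:,2])[:,None]
def two(a,uva,b,uvb):
    p,d=ray(a,uva);q,e=ray(b,uvb);d=d[0];e=e[0]
    s=np.linalg.lstsq(np.c_[d,-e],q-p,rcond=None)[0]
    A=p+s[0]*d;B=q+s[1]*e; return (A+B)/2,np.linalg.norm(A-B)
def proj(n,P):
    K,D,p,R=cam(n)
    if R.shape!=(3,3):
        from scipy.spatial.transform import Rotation as Ro
        R=Ro.from_quat(np.roll(R,-1)).as_matrix()
    rv=cv2.Rodrigues(R.T)[0]
    return cv2.projectPoints(np.array(P,float).reshape(-1,1,3),rv,-R.T@p,K,D)[0].reshape(-1,2)
def snap(n,f):
    im=np.ascontiguousarray(arm.read_camera(n)); cv2.imwrite('pics/'+f,im[:,:,::-1]); return im
E
python3 - <<'E'
from h import *
for n in("scene","top"):
    snap(n,n+"0.png"); print(n,cam(n))
print(arm.read_state())
E
```

```text
pics
scene (array([[387.40649801,   0.        , 316.03873763],
       [  0.        , 387.40649801, 202.90893644],
       [  0.        ,   0.        ,   1.        ]]), array([-0.0909323,  0.       ,  0.       ,  0.       ,  0.       ]), array([-0.23073113,  0.40503371,  0.63531441]), array([ 0.24373622, -0.4224874 ,  0.76783685, -0.41535962]))
top (array([[489.1290027 ,   0.        , 324.73561822],
       [  0.        , 489.1290027 , 206.90587579],
       [  0.        ,   0.        ,   1.        ]]), array([-0.11994697,  0.        ,  0.        ,  0.        ,  0.        ]), array([ 0.28684015, -0.04928438,  1.26445247]), array([-0.06548381,  0.70621711, -0.70289934,  0.05386824]))
{'time': 0.1, 'joint_pos': array([-9.70862591e-01,  3.59349814e-01,  1.11381662e-02, -2.87617807e-04,
       -1.22410347e+00, -2.88107842e-01]), 'qd': array([ 0.00073891, -0.00102112,  0.00251364, -0.00081516,  0.00057694,
        0.00056271]), 'effort': array([-2.73643513e-03, -5.84764230e+01,  2.94107991e+01,  6.95454687e+00,
       -3.16611353e-03, -2.48419815e-05]), 'tool_pos': array([ 0.20692568, -0.64204345,  0.23043344]), 'tcp_rot': array([-2.04113442e-04, -1.55233617e-01,  9.87877487e-01,  7.43844832e-04]), 'contact_force': array([ 0.35813542,  0.35266604, -0.03517333]), 'ft_torque': array([ 0.00672157, -0.0260538 , -0.00596616]), 'gripper_width': 0.0853678341313166}
```

View pics/top0.png

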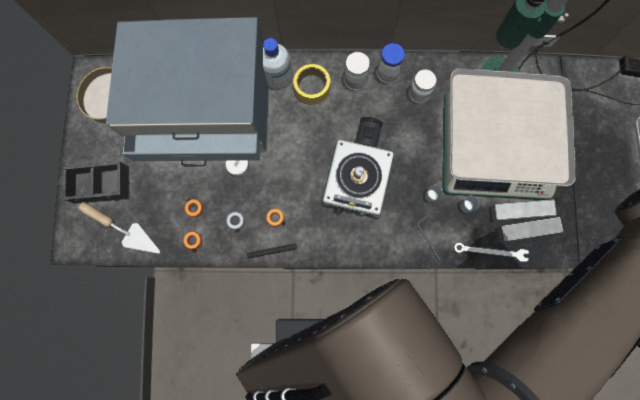

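View pics/scene0.png

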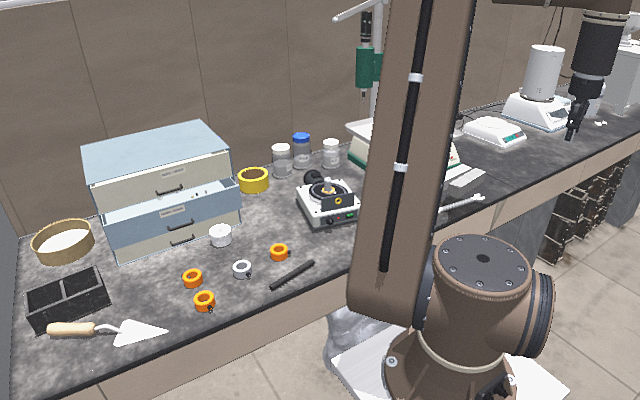

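Top view: steel collar near (235,220), shaft near (360,174), base turned slightly. Scene view: collar (242,269), shaft (327,185). Next, upscaled crops of both.

```bash
python3 - <<'E'
from h import *
t=cv2.imread('pics/top0.png');s=cv2.imread('pics/scene0.png')
def cr(im,u,v,w,h,k): return cv2.resize(im[v:v+h,u:u+w],None,fx=k,fy=k,interpolation=cv2.INTER_CUBIC)
a=cr(t,315,115,90,110,5); b=cr(s,290,160,80,70,5)[:350]
c=cr(t,215,200,40,40,5); d=cr(s,222,249,40,40,5)
o=np.zeros((560,800+60,3),np.uint8); o=np.zeros((560,860,3),np.uint8)
o[:550,:450]=a; o[:350,455:855]=b; o[355:555,455:655]=c; o[355:555,658:858]=d
cv2.imwrite('pics/c1.png',o[:,:858][:, :])
o=cv2.resize(o,(800,521)); cv2.imwrite('pics/c1.png',o)
E
```

```text
(no output)
```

View pics/c1.png

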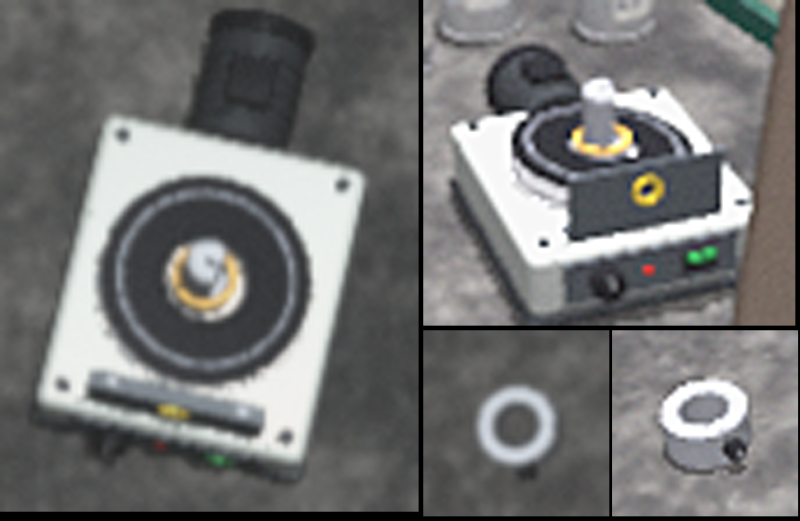

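The crop shows the guard with the yellow key hole, the flat/scribe pointing to lower right in the top view, the collar's screw at the bottom right of the collar. Now measure.

```bash
cat > m.py <<'E'
from h import *
t=cv2.imread('pics/top0.png');s=cv2.imread('pics/scene0.png')
k=800/860*5
T=lambda x,y:(315+x/k-.4,115+y/k-.4)
S=lambda x,y:(290+x/k-455/5-.4,160+y/k-.4)
sc=onz('top',[T(122,133),T(342,184),T(285,437),T(62,383)],.056)
print('screws\n',sc.round(4),'center',sc.mean(0).round(4))
for a,b in((3,0),(2,1)): d=sc[b]-sc[a];print('yaw x',np.degrees(np.arctan2(d[1],d[0])),np.linalg.norm(d))
for a,b in((1,0),(2,3)): d=sc[b]-sc[a];print('yaw y',np.degrees(np.arctan2(-d[0],d[1])),np.linalg.norm(d))
print('shaft top',two('top',T(208,250),'scene',S(598,88)), onz('top',T(208,250),.11))
print('keyhole',two('top',T(173,411),'scene',S(648,189)))
# collar
def ell(im,u,v,r,lo):
    g=cv2.cvtColor(im,cv2.COLOR_BGR2GRAY)[v-r:v+r,u-r:u+r]; g=cv2.resize(g,None,fx=8,fy=8,interpolation=cv2.INTER_CUBIC)
    c=max(cv2.findContours((g>lo).astype('uint8'),cv2.RETR_EXTERNAL,cv2.CHAIN_APPROX_NONE)[0],key=cv2.contourArea)
    e=cv2.fitEllipse(c); return (u-r+(e[0][0]+.5)/8-.5,v-r+(e[0][1]+.5)/8-.5),np.array(e[1])/8,e[2]
for lo in(130,150,170): 
    e=ell(t,235,220,15,lo);f=ell(s,242,266,16,lo+40);print('collar',lo,e,f,onz('top',e[0],.024),two('top',e[0],'scene',f[0]))
# screw: dark pixels in scene and top
tx=(215+(528-423.3)/k-.4, 200+(472-355*.93)/k-.4); sx=(222+(736-658*.93)/k-.4,249+(449-355*.93)/k-.4)
print('screw',tx,sx,two('top',tx,'scene',sx),onz('top',tx,.012),onz('scene',sx,.012))
E
python3 m.py
```

```text
screws
 [[ 0.6591 -0.0691  0.056 ]
 [ 0.6304 -0.19    0.056 ]
 [ 0.4892 -0.1568  0.056 ]
 [ 0.5184 -0.0366  0.056 ]] center [ 0.5743 -0.1131  0.056 ]
yaw x -12.989206463275194 0.14435898968478003
yaw x -13.234153876065351 0.1449797683657814
yaw y -13.364922465453269 0.12433759208743869
yaw y -13.65366604091887 0.12372343177691729
shaft top (array([ 0.5792744 , -0.11449053,  0.10540824]), np.float64(0.0029775736490909)) [[ 0.57902293 -0.11304837  0.11      ]]
keyhole (array([ 0.4980281 , -0.09642699,  0.08142272]), np.float64(0.0021705398104453722))
collar 130 ((234.51793575286865, 219.88472747802734), array([16.67280197, 17.31326866]), 49.38389205932617) ((241.34476852416992, 265.39671325683594), array([12.78951168, 19.15107155]), 76.27531433105469) [[0.46371136 0.20439013 0.024     ]] (array([0.46391377, 0.2045515 , 0.02027626]), np.float64(0.0013282155550713545))
collar 150 ((234.5249481201172, 219.90746116638184), array([16.06330872, 16.67351151]), 47.174476623535156) ((241.3135232925415, 265.43384170532227), array([12.34636593, 18.78334045]), 77.40483093261719) [[0.46365222 0.20436969 0.024     ]] (array([0.46389328, 0.20459672, 0.02018627]), np.float64(0.0012234063160483264))
collar 170 ((234.52111148834229, 219.9127721786499), array([15.46717644, 16.05053902]), 42.8044319152832) ((241.29148483276367, 265.4399938583374), array([11.95286942, 18.44792175]), 77.93222045898438) [[0.46363833 0.2043792  0.024     ]] (array([0.46389223, 0.20462929, 0.02017894]), np.float64(0.0011757141297801187))
screw (237.1105, 230.09775) (248.2729, 274.15275) (array([0.43867777, 0.19901625, 0.00902978]), np.float64(0.0014687079509769837)) [[0.43868629 0.19908486 0.012     ]] [[0.4349796  0.19942612 0.012     ]]
```

```bash
python3 - <<'E'
from h import *
t=cv2.imread('pics/top0.png');s=cv2.imread('pics/scene0.png')
def cr(im,u,v,w,h,k): return cv2.resize(im[v:v+h,u:u+w],None,fx=k,fy=k,interpolation=cv2.INTER_LANCZOS4)
o=np.zeros((600,800,3),np.uint8)
o[:390,:390]=cr(t,347,159,26,26,15)      # top shaft
o[:400,400:800]=cr(s,314,175,25,25,16)   # scene shaft
o[400:600,:200]=cr(t,225,212,20,20,10)   # collar top
o[400:600,200:400]=cr(s,232,256,20,20,10)
o[400:600,400:800]=cr(s,300,165,66,33,6.06)[:200,:400]
cv2.imwrite('pics/c2.png',o)
E
```

```text
(no output)
```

View pics/c2.png

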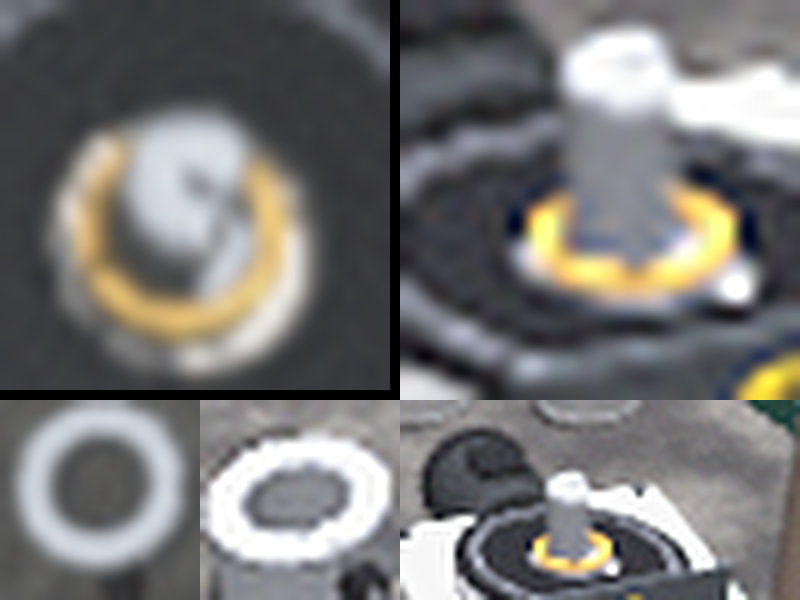

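```bash
python3 - <<'E'
from h import *
f=lambda u,v,k,x,y:(u+(x+.5)/k-.5,v+(y+.5)/k-.5)
T=lambda x,y:f(347,159,15,x,y)
p=onz('top',[T(187,174),T(240,210)],.11);d=p[1]-p[0]
print('shaft',p[0],'flat dir',np.degrees(np.arctan2(d[1],d[0])))
p=onz('top',[T(250,178),T(203,247)],.107);d=p[1]-p[0];print('chord normal',np.degrees(np.arctan2(d[1],d[0]))-90)
c=cv2.imread('pics/top0.png').astype(int); b,g,r=c[...,0],c[...,1],c[...,2]
m=(r-b>50)[159:185,347:373]; ys,xs=np.nonzero(m); 
s=cv2.imread('pics/scene0.png').astype(int)
ms=(s[...,2]-s[...,0]>60)[175:200,314:339]; y2,x2=np.nonzero(ms)
e=cv2.fitEllipse(np.c_[xs,ys].astype(np.float32)); print('ring px',e, onz('top',[(e[0][0]+347,e[0][1]+159)],.076))
S=lambda x,y:f(314,175,16,x-400,y)
print('ring scene',onz('scene',[S(633,240)],.076),'shaft tri',two('top',T(187,174),'scene',S(617,65)),onz('scene',[S(617,65)],.11))
# cover outer ellipse & pale ring
g=cv2.cvtColor(cv2.imread('pics/top0.png'),cv2.COLOR_BGR2GRAY)
k=5;z=cv2.resize(g[145:205,328:392],None,fx=k,fy=k,interpolation=cv2.INTER_CUBIC)
cs=cv2.findContours((z<110).astype('uint8'),cv2.RETR_EXTERNAL,cv2.CHAIN_APPROX_NONE)[0];cc=max(cs,key=cv2.contourArea);e=cv2.fitEllipse(cc)
print('cover',(328+e[0][0]/k,145+e[0][1]/k),np.array(e[1])/k,e[2], onz('top',[(328+e[0][0]/k,145+e[0][1]/k)],.07))
print(np.degrees(2*np.arctan2(0,1)))
# dark screw of collar, top and scene
for n,im,u,v,r,(cu,cv_) in(('top',g,235,220,16,(0,0)),('scene',cv2.cvtColor(cv2.imread('pics/scene0.png'),cv2.COLOR_BGR2GRAY),242,268,18,(0,0))):
    print(n);print(im[(226 if n=='top' else 266):(236 if n=='top' else 284),(230 if n=='top' else 242):(246 if n=='top' else 258)])
E
```

```text
shaft [ 0.57456467 -0.11224018  0.11      ] flat dir -124.9427894081141
chord normal 56.2117572621315
ring px ((11.563468933105469, 14.807741165161133), (12.57467269897461, 12.830589294433594), 147.22169494628906) [[ 0.57360507 -0.11294037  0.076     ]]
ring scene [[ 0.56724642 -0.11128558  0.076     ]] shaft tri (array([ 0.57491723, -0.112701  ,  0.10757901]), np.float64(0.0008225492425560701)) [[ 0.57091846 -0.11061455  0.11      ]]
cover (358.9666290283203, 175.31011352539062) [43.83491821 44.8743988 ] 119.43501281738281 [[ 0.57118929 -0.11424617  0.07      ]]
0.0
top
[[201 214 211 210 207 206 210 215 206 185 147 101  80  83  90  99]
 [154 180 198 206 212 210 203 185 158 136 100  81  84  91  92  92]
 [107 118 137 151 159 155 143 121  90  85  82  83  88  94  92  91]
 [ 91  86  92  99  99  90  78  63  53  66  85  85  90  92  90  87]
 [ 85  82  84  88  80  60  51  48  46  64  84  88  88  89  86  84]
 [ 82  82  84  86  80  65  51  53  48  69  84  85  84  83  81  79]
 [ 80  81  83  84  79  73  68  73  73  78  83  80  81  81  78  76]
 [ 80  81  85  84  82  80  80  83  82  82  81  78  76
[... 661 characters left out ...]
 119 158 148 149 147 132 127]
 [139 140 144 115  24  48  49  77  35 164 156 156 150 139 129 121]
 [144 140 147 144  50  35  56 150  85 152 141 146 148 138 125 123]
 [142 141 141 150 154  50  49  82 118 148 147 140 140 134 129 121]
 [143 141 140 146 144 124  72  95 155 144 136 124 123 127 130 121]
 [142 125 111 109  91  93  96  83  81 147 133 123 124 123 128 122]
 [ 80  83 142 129 148  87  86  86 146 135 118 112 126 131 128 126]
 [141 150 144 126 129 134 142 143 145 132 122 118 129 135 132 130]
 [128 140 141 138 133 138 134 134 131 127 127 125 127 134 135 130]
 [130 134 135 141 140 140 134 132 135 133 131 130 125 135 128 136]
 [130 133 132 138 137 140 152 149 136 134 136 135 134 142 158 170]]
```

Emit:
apply_moves:
  targets:
    - {"dx":0.65,"dy":1.0,"rz":0.33,"claw":1}
    - {"dx":0.65,"dy":1.0,"rz":0.33,"claw":1}
    - {"dx":0.65,"dy":1.0,"rz":0.33,"claw":1}
    - {"dx":0.65,"dy":1.0,"rz":0.33,"claw":1}
    - {"dx":0.65,"dy":1.0,"rz":0.33,"claw":1}
    - {"dx":0.65,"dy":1.0,"rz":0.33,"claw":1}
    - {"dx":0.65,"dy":1.0,"rz":0.33,"claw":1}
    - {"dx":0.65,"dy":1.0,"rz":0.33,"claw":1}

```text
invalid input
```

Emit:
apply_moves:
  targets:
    - {"dx":0.66,"dy":1.0,"rz":0.324,"claw":1}
    - {"dx":0.66,"dy":1.0,"rz":0.324,"claw":1}
    - {"dx":0.66,"dy":1.0,"rz":0.324,"claw":1}
    - {"dx":0.66,"dy":1.0,"rz":0.324,"claw":1}
    - {"dx":0.66,"dy":1.0,"rz":0.324,"claw":1}
    - {"dx":0.66,"dy":1.0,"rz":0.324,"claw":1}
    - {"dx":0.66,"dy":1.0,"rz":0.324,"claw":1}
    - {"dx":0.66,"dy":1.0,"rz":0.324,"claw":1}

```text
invalid input
```

Emit:
apply_moves:
  targets:
    - {"dx":0.65,"dy":0.98,"dz":0.0,"rx":0.0,"ry":0.0,"rz":0.33,"claw":1.0}
    - {"dx":0.65,"dy":0.98,"dz":0.0,"rx":0.0,"ry":0.0,"rz":0.33,"claw":1.0}
    - {"dx":0.65,"dy":0.98,"dz":0.0,"rx":0.0,"ry":0.0,"rz":0.33,"claw":1.0}
    - {"dx":0.65,"dy":0.98,"dz":0.0,"rx":0.0,"ry":0.0,"rz":0.33,"claw":1.0}
    - {"dx":0.65,"dy":0.98,"dz":0.0,"rx":0.0,"ry":0.0,"rz":0.33,"claw":1.0}
    - {"dx":0.65,"dy":0.98,"dz":0.0,"rx":0.0,"ry":0.0,"rz":0.33,"claw":1.0}
    - {"dx":0.65,"dy":0.98,"dz":0.0,"rx":0.0,"ry":0.0,"rz":0.33,"claw":1.0}
  grip_force: 40

```text
time: 0.8
tool_pos: [0.3718, -0.3939, 0.2315]
tcp_rot: [0.0, -0.405, 0.914, 0.0]
contact_force: [-0.6, -1.0, 0.3]
gripper_width: 0.0001
```

Emit:
apply_moves:
  targets:
    - {"dx":0.6,"dy":0.95,"dz":0.0,"rx":0.0,"ry":0.0,"rz":0.324,"claw":1.0}
    - {"dx":0.6,"dy":0.95,"dz":0.0,"rx":0.0,"ry":0.0,"rz":0.324,"claw":1.0}
    - {"dx":0.6,"dy":0.95,"dz":0.0,"rx":0.0,"ry":0.0,"rz":0.324,"claw":1.0}
    - {"dx":0.6,"dy":0.95,"dz":0.0,"rx":0.0,"ry":0.0,"rz":0.324,"claw":1.0}
    - {"dx":0.6,"dy":0.95,"dz":0.0,"rx":0.0,"ry":0.0,"rz":0.324,"claw":1.0}
    - {"dx":0.6,"dy":0.95,"dz":0.0,"rx":0.0,"ry":0.0,"rz":0.324,"claw":1.0}
    - {"dx":0.6,"dy":0.95,"dz":0.0,"rx":0.0,"ry":0.0,"rz":0.324,"claw":1.0}
  grip_force: 40

```text
time: 1.5
tool_pos: [0.5212, -0.1573, 0.2308]
tcp_rot: [-0.0, -0.622, 0.783, 0.0]
contact_force: [0.2, -1.3, -0.0]
gripper_width: 0.0001
```

Emit:
apply_moves:
  targets:
    - {"dx":0.26,"dy":0.366,"dz":0.0,"rx":0.0,"ry":0.0,"rz":0.0,"claw":1.0}
    - {"dx":0.26,"dy":0.366,"dz":0.0,"rx":0.0,"ry":0.0,"rz":0.0,"claw":1.0}
    - {"dx":0.26,"dy":0.366,"dz":-0.3,"rx":0.0,"ry":0.0,"rz":0.0,"claw":1.0}
    - {"dx":0.26,"dy":0.366,"dz":-0.42,"rx":0.0,"ry":0.0,"rz":0.0,"claw":1.0}
    - {"dx":0.26,"dy":0.366,"dz":-0.42,"rx":0.0,"ry":0.0,"rz":0.0,"claw":1.0}
    - {"dx":0.26,"dy":0.366,"dz":-0.42,"rx":0.0,"ry":0.0,"rz":0.0,"claw":1.0}

```text
time: 2.1
tool_pos: [0.5837, -0.0694, 0.1256]
tcp_rot: [-0.002, -0.621, 0.784, 0.001]
contact_force: [-0.1, -0.8, 0.4]
gripper_width: -0.0003
```

Emit:
apply_moves:
  targets:
    - {"dx":0.0,"dy":0.004,"dz":-0.05,"rx":0.0,"ry":0.0,"rz":0.0,"claw":1.0}
    - {"dx":0.0,"dy":0.004,"dz":-0.1,"rx":0.0,"ry":0.0,"rz":0.0,"claw":1.0}
    - {"dx":0.0,"dy":0.004,"dz":-0.14,"rx":0.0,"ry":0.0,"rz":0.0,"claw":1.0}
    - {"dx":0.0,"dy":0.004,"dz":-0.17,"rx":0.0,"ry":0.0,"rz":0.0,"claw":1.0}
    - {"dx":0.0,"dy":0.004,"dz":-0.19,"rx":0.0,"ry":0.0,"rz":0.0,"claw":1.0}
    - {"dx":0.0,"dy":0.004,"dz":-0.21,"rx":0.0,"ry":0.0,"rz":0.0,"claw":1.0}
    - {"dx":0.0,"dy":0.004,"dz":-0.23,"rx":0.0,"ry":0.0,"rz":0.0,"claw":1.0}
    - {"dx":0.0,"dy":0.004,"dz":-0.24,"rx":0.0,"ry":0.0,"rz":0.0,"claw":1.0}
    - {"dx":0.0,"dy":0.004,"dz":-0.24,"rx":0.0,"ry":0.0,"rz":0.0,"claw":1.0}

```text
time: 3.0
tool_pos: [0.5849, -0.067, 0.0665]
tcp_rot: [0.0, -0.621, 0.784, -0.0]
contact_force: [-0.2, 0.2, 0.2]
gripper_width: -0.0001
```

Emit:
apply_moves:
  targets:
    - {"dx":0.0,"dy":0.0,"dz":-0.008,"rx":0.0,"ry":0.0,"rz":0.0,"claw":1.0}
    - {"dx":0.0,"dy":0.0,"dz":-0.016,"rx":0.0,"ry":0.0,"rz":0.0,"claw":1.0}
    - {"dx":0.0,"dy":0.0,"dz":-0.024,"rx":0.0,"ry":0.0,"rz":0.0,"claw":1.0}
    - {"dx":0.0,"dy":0.0,"dz":-0.024,"rx":0.0,"ry":0.0,"rz":0.0,"claw":1.0}

```text
time: 3.4
tool_pos: [0.5853, -0.0671, 0.0632]
tcp_rot: [0.001, -0.621, 0.784, -0.001]
contact_force: [-8.4, 6.4, 25.1]
gripper_width: -0.0
```

Emit:
apply_moves:
  targets:
    - {"dx":0.0,"dy":0.0,"dz":0.1,"rx":0.0,"ry":0.0,"rz":0.0,"claw":1.0}
    - {"dx":0.0,"dy":0.0,"dz":0.3,"rx":0.0,"ry":0.0,"rz":0.0,"claw":1.0}
    - {"dx":0.0,"dy":0.0,"dz":0.36,"rx":0.0,"ry":0.0,"rz":0.1,"claw":0.0}
    - {"dx":-0.042,"dy":-0.182,"dz":0.36,"rx":0.0,"ry":0.0,"rz":0.764,"claw":0.0}
    - {"dx":-0.042,"dy":-0.182,"dz":0.36,"rx":0.0,"ry":0.0,"rz":0.764,"claw":0.0}
    - {"dx":-0.042,"dy":-0.182,"dz":0.36,"rx":0.0,"ry":0.0,"rz":0.764,"claw":0.0}
    - {"dx":-0.042,"dy":-0.182,"dz":0.36,"rx":0.0,"ry":0.0,"rz":0.764,"claw":0.0}
    - {"dx":-0.042,"dy":-0.182,"dz":0.36,"rx":0.0,"ry":0.0,"rz":0.764,"claw":0.0}
    - {"dx":-0.042,"dy":-0.182,"dz":0.36,"rx":0.0,"ry":0.0,"rz":0.764,"claw":0.0}
    - {"dx":-0.042,"dy":-0.182,"dz":0.36,"rx":0.0,"ry":0.0,"rz":0.764,"claw":0.0}
    - {"dx":-0.042,"dy":-0.182,"dz":0.36,"rx":0.0,"ry":0.0,"rz":0.764,"claw":0.0}
    - {"dx":-0.042,"dy":-0.182,"dz":0.36,"rx":0.0,"ry":0.0,"rz":0.764,"claw":0.0}
    - {"dx":-0.042,"dy":-0.182,"dz":0.36,"rx":0.0,"ry":0.0,"rz":0.764,"claw":0.0}

```text
time: 4.7
tool_pos: [0.574, -0.113, 0.1502]
tcp_rot: [0.0, 0.954, -0.298, -0.0]
contact_force: [-0.9, 0.2, -0.4]
gripper_width: 0.0429
```

```bash
python3 - <<'E'
from h import *
s=snap('scene','s1.png')[:,:,::-1]; t=snap('top','t1.png')[:,:,::-1]
st=arm.read_state(); print(st['joint_pos'],st['tool_pos'],st['tcp_rot'],st['time'],st['gripper_width'])
a=cv2.resize(s[110:230,280:380],None,fx=5,fy=5,interpolation=cv2.INTER_CUBIC)
b=cv2.resize(t[130:220,315:405],None,fx=3.3,fy=3.3,interpolation=cv2.INTER_CUBIC)
o=np.zeros((600,800,3),np.uint8);o[:,:500]=a;o[:297,502:799]=b;cv2.imwrite('pics/c3.png',o)
E
```

```text
[ 1.39729430e-01  2.77438925e-01 -3.01937832e-01  4.08277486e-05
 -9.91428253e-01  8.26539059e-01] [ 0.57404549 -0.11296343  0.15027924] [ 1.72979665e-05  9.54668335e-01 -2.97671582e-01  3.38244681e-06] 4.8 0.04246258400923593
```

View pics/c3.png

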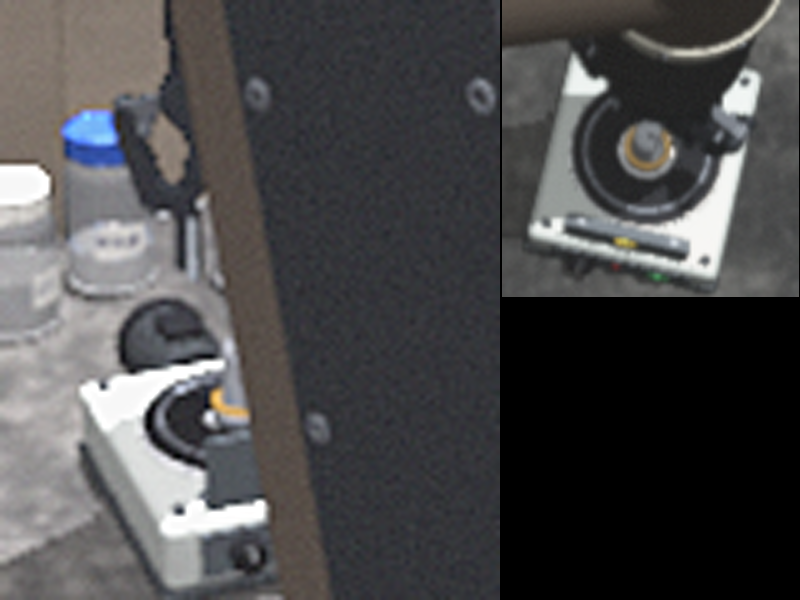

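Cover now lies flush with the deck (top view ring symmetric at (645,150), scene: no raised white edge). Descend and pinch the flat.

Emit:
apply_moves:
  targets:
    - {"dx":0.0,"dy":0.0,"dz":-0.1,"rx":0.0,"ry":0.0,"rz":0.0,"claw":0.0}
    - {"dx":0.0,"dy":0.0,"dz":-0.17,"rx":0.0,"ry":0.0,"rz":0.0,"claw":0.0}
    - {"dx":0.0,"dy":0.0,"dz":-0.22,"rx":0.0,"ry":0.0,"rz":0.0,"claw":0.0}
    - {"dx":0.0,"dy":0.0,"dz":-0.25,"rx":0.0,"ry":0.0,"rz":0.0,"claw":0.0}
    - {"dx":0.0,"dy":0.0,"dz":-0.274,"rx":0.0,"ry":0.0,"rz":0.0,"claw":0.0}
    - {"dx":0.0,"dy":0.0,"dz":-0.274,"rx":0.0,"ry":0.0,"rz":0.0,"claw":0.0}

```text
time: 5.4
tool_pos: [0.5739, -0.1129, 0.0814]
tcp_rot: [0.0, 0.955, -0.297, -0.0]
contact_force: [0.3, -0.0, -0.1]
gripper_width: 0.0429
```

Emit:
apply_moves:
  targets:
    - {"dx":0.0,"dy":0.0,"dz":0.0,"rx":0.0,"ry":0.0,"rz":0.0,"claw":0.3}
    - {"dx":0.0,"dy":0.0,"dz":0.0,"rx":0.0,"ry":0.0,"rz":0.0,"claw":0.5}
    - {"dx":0.0,"dy":0.0,"dz":0.0,"rx":0.0,"ry":0.0,"rz":0.0,"claw":0.8}
    - {"dx":0.0,"dy":0.0,"dz":0.0,"rx":0.0,"ry":0.0,"rz":0.0,"claw":1.0}
    - {"dx":0.0,"dy":0.0,"dz":0.0,"rx":0.0,"ry":0.0,"rz":0.0,"claw":1.0}
    - {"dx":0.0,"dy":0.0,"dz":0.0,"rx":0.0,"ry":0.0,"rz":0.0,"claw":1.0}
    - {"dx":0.0,"dy":0.0,"dz":0.0,"rx":0.0,"ry":0.0,"rz":0.0,"claw":1.0}
    - {"dx":0.0,"dy":0.0,"dz":0.0,"rx":0.0,"ry":0.0,"rz":0.0,"claw":1.0}
  grip_force: 40

```text
time: 6.2
tool_pos: [0.5752, -0.1122, 0.0827]
tcp_rot: [-0.001, 0.955, -0.297, 0.001]
contact_force: [1.5, 5.0, 2.7]
gripper_width: 0.018
```

Emit:
apply_moves:
  targets:
    - {"dx":0.002,"dy":0.0,"dz":0.0,"rx":0.0,"ry":0.0,"rz":-0.06,"claw":1.0}
    - {"dx":0.003,"dy":0.0,"dz":0.0,"rx":0.0,"ry":0.0,"rz":-0.12,"claw":1.0}
    - {"dx":0.004,"dy":0.0,"dz":0.0,"rx":0.0,"ry":0.0,"rz":-0.18,"claw":1.0}
    - {"dx":0.005,"dy":0.0,"dz":0.0,"rx":0.0,"ry":0.0,"rz":-0.24,"claw":1.0}
    - {"dx":0.006,"dy":-0.001,"dz":0.0,"rx":0.0,"ry":0.0,"rz":-0.3,"claw":1.0}
    - {"dx":0.007,"dy":-0.002,"dz":0.0,"rx":0.0,"ry":0.0,"rz":-0.36,"claw":1.0}
    - {"dx":0.008,"dy":-0.003,"dz":0.0,"rx":0.0,"ry":0.0,"rz":-0.42,"claw":1.0}
    - {"dx":0.009,"dy":-0.004,"dz":0.0,"rx":0.0,"ry":0.0,"rz":-0.48,"claw":1.0}
    - {"dx":0.01,"dy":-0.005,"dz":0.0,"rx":0.0,"ry":0.0,"rz":-0.54,"claw":1.0}
    - {"dx":0.011,"dy":-0.006,"dz":0.0,"rx":0.0,"ry":0.0,"rz":-0.6,"claw":1.0}
    - {"dx":0.011,"dy":-0.006,"dz":0.0,"rx":0.0,"ry":0.0,"rz":-0.66,"claw":1.0}
    - {"dx":0.011,"dy":-0.006,"dz":0.0,"rx":0.0,"ry":0.0,"rz":-0.72,"claw":1.0}
    - {"dx":0.011,"dy":-0.006,"dz":0.0,"rx":0.0,"ry":0.0,"rz":-0.764,"claw":1.0}
    - {"dx":0.011,"dy":-0.006,"dz":0.0,"rx":0.0,"ry":0.0,"rz":-0.764,"claw":1.0}
    - {"dx":0.011,"dy":-0.006,"dz":0.0,"rx":0.0,"ry":0.0,"rz":-0.764,"claw":1.0}

```text
time: 7.7
tool_pos: [0.5737, -0.1153, 0.0826]
tcp_rot: [-0.002, -0.62, 0.784, 0.001]
contact_force: [-11.5, -0.7, 13.9]
gripper_width: 0.0183
```

```bash
python3 - <<'E'
from h import *
s=arm.read_state();q=s['tcp_rot'];n=np.arctan2(q[2],q[1]);print(s['time'],s['tool_pos'],np.degrees(2*n)-90,s['contact_force'],s['ft_torque'],s['gripper_width'],q)
E
```

```text
7.7 [ 0.57372373 -0.11528248  0.08261938] 166.6926879356917 [-11.52453243  -0.74290813  13.85395888] [0.08515419 3.98585923 0.01875998] 0.018343394352550068 [-0.002201   -0.62041169  0.78427239  0.00114903]
```

Emit:
apply_moves:
  targets:
    - {"dx":-0.006,"dy":0.001,"dz":0.003,"rx":0.0,"ry":0.0,"rz":0.0,"claw":1.0}
    - {"dx":-0.012,"dy":0.003,"dz":0.005,"rx":0.0,"ry":0.0,"rz":0.0,"claw":1.0}
    - {"dx":-0.012,"dy":0.003,"dz":0.005,"rx":0.0,"ry":0.0,"rz":0.0,"claw":1.0}
    - {"dx":-0.012,"dy":0.003,"dz":0.005,"rx":0.0,"ry":0.0,"rz":0.0,"claw":1.0}

```text
time: 8.1
tool_pos: [0.5736, -0.1152, 0.0828]
tcp_rot: [-0.001, -0.62, 0.784, -0.0]
contact_force: [2.9, -7.8, -6.4]
gripper_width: 0.018
```

```bash
python3 - <<'E'
from h import *
s=arm.read_state();q=s['tcp_rot'];n=np.arctan2(q[2],q[1]);print(s['time'],s['tool_pos'],np.degrees(2*n)-90,s['contact_force'],s['ft_torque'],s['gripper_width'],q)
E
```

```text
8.1 [ 0.57357541 -0.11520158  0.0827854 ] 166.70503373810186 [ 2.93650884 -7.83136755 -6.39852471] [-2.96524377 -1.12586261 -0.01459654] 0.017989273873955196 [-6.96839911e-04 -6.20497874e-01  7.84207682e-01 -4.63097128e-04]
```

Emit:
apply_moves:
  targets:
    - {"dx":0.0,"dy":0.0,"dz":0.0,"rx":0.0,"ry":0.0,"rz":0.0,"claw":0.0}
    - {"dx":0.0,"dy":0.0,"dz":0.0,"rx":0.0,"ry":0.0,"rz":0.0,"claw":-0.1}
    - {"dx":0.0,"dy":0.0,"dz":0.0,"rx":0.0,"ry":0.0,"rz":0.0,"claw":-0.1}
    - {"dx":0.0,"dy":0.0,"dz":0.08,"rx":0.0,"ry":0.0,"rz":0.0,"claw":-0.1}
    - {"dx":0.0,"dy":0.0,"dz":0.25,"rx":0.0,"ry":0.0,"rz":0.0,"claw":-0.1}
    - {"dx":0.0,"dy":0.0,"dz":0.4,"rx":0.0,"ry":0.0,"rz":0.1,"claw":-0.53}
    - {"dx":-0.3,"dy":0.9,"dz":0.4,"rx":0.0,"ry":0.0,"rz":0.77,"claw":-0.53}
    - {"dx":-0.3,"dy":0.9,"dz":0.4,"rx":0.0,"ry":0.0,"rz":0.77,"claw":-0.53}
    - {"dx":-0.3,"dy":0.9,"dz":0.4,"rx":0.0,"ry":0.0,"rz":0.77,"claw":-0.53}
    - {"dx":-0.3,"dy":0.9,"dz":0.4,"rx":0.0,"ry":0.0,"rz":0.77,"claw":-0.53}
    - {"dx":-0.3,"dy":0.9,"dz":0.4,"rx":0.0,"ry":0.0,"rz":0.77,"claw":-0.53}
    - {"dx":-0.3,"dy":0.9,"dz":0.4,"rx":0.0,"ry":0.0,"rz":0.77,"claw":-0.53}
    - {"dx":-0.3,"dy":0.9,"dz":0.4,"rx":0.0,"ry":0.0,"rz":0.77,"claw":-0.53}
    - {"dx":-0.3,"dy":0.9,"dz":0.4,"rx":0.0,"ry":0.0,"rz":0.77,"claw":-0.53}
    - {"dx":-0.3,"dy":0.9,"dz":0.4,"rx":0.0,"ry":0.0,"rz":0.77,"claw":-0.53}

```text
time: 9.6
tool_pos: [0.4988, 0.1114, 0.1832]
tcp_rot: [-0.0, 0.956, -0.294, 0.0]
contact_force: [0.2, -0.2, -0.8]
gripper_width: 0.0653
```

```bash
python3 - <<'E'
from h import *
t=snap('top','t2.png')[:,:,::-1]; s=snap('scene','s2.png')[:,:,::-1]
def cr(im,u,v,w,h,k): return cv2.resize(im[v:v+h,u:u+w],None,fx=k,fy=k,interpolation=cv2.INTER_LANCZOS4)
o=np.zeros((600,800,3),np.uint8)
o[:390,:390]=cr(t,347,159,26,26,15)
o[:,400:]=cr(t,315,130,80,120,5)
o[400:600,:400]=cr(s,220,240,80,40,5)
cv2.imwrite('pics/c4.png',o)
st=arm.read_state(); print(st['tool_pos'],st['joint_pos'],st['time'])
E
```

```text
[0.49884001 0.11109175 0.18312845] [ 6.03832524e-01  1.27476284e-01 -4.14371105e-01 -1.50897350e-05
 -1.02886181e+00  3.70183286e-01] 9.7
```

View pics/c4.png

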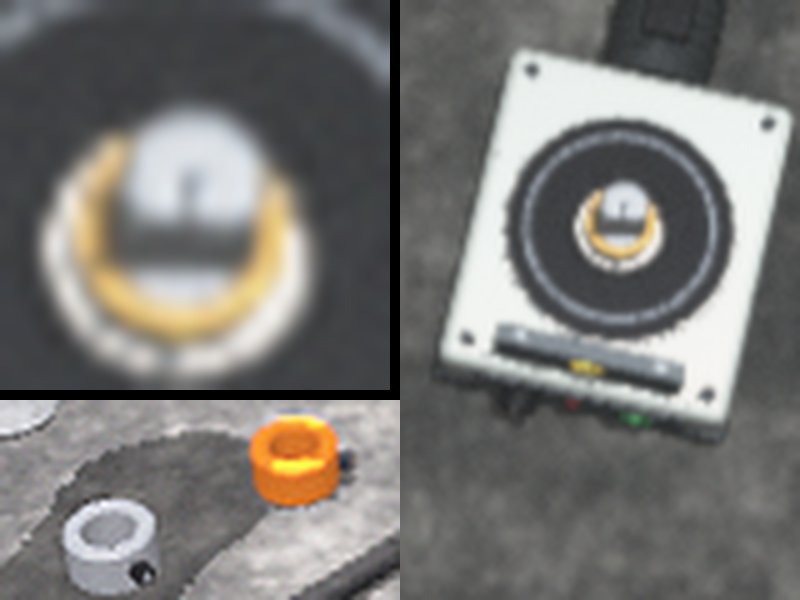

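```bash
python3 - <<'E'
from h import *
g=cv2.cvtColor(cv2.imread('pics/t2.png'),cv2.COLOR_BGR2GRAY)
print(g[165:181,353:368])
A=np.array([.574,-.1125,.11])
for a in(166.7,180,190): 
    d=np.array([np.cos(np.radians(a)),np.sin(np.radians(a)),0]);p=proj('top',[A,A+d*.01]);print(a,p.round(1).tolist())
# subpixel: row where intensity falls through 150 per column
pts=[]
for u in range(357,363):
    c=g[:,u].astype(float)
    for v in range(171,178):
        if c[v]>=140>c[v+1]: pts.append((u,v+(c[v]-140)/(c[v]-c[v+1])));break
pts=np.array(pts);print(pts)
w=onz('top',pts,.107);f=np.polyfit(w[:,1],w[:,0],1);print('normal angle',180-np.degrees(np.arctan(f[0])))
# lower edge of dark band (flat's lower visible edge / ring shadow)
# screw holes yaw again, key-hole rim centroid
im=cv2.imread('pics/t2.png').astype(int);m=(im[...,2]-im[...,0]>60);m[:195]=0;m[215:]=0
v,u=np.nonzero(m[:,340:380]);print('key px',u.mean()+340,v.mean(),onz('top',[(u.mean()+340,v.mean())],.09))
E
```

```text
[[ 62  60  61  61  65  75  79  74  69  66  66  66  64  63  61]
 [ 64  60  68  72  96 126 139 134 121  92  68  62  62  64  65]
 [ 70  80  91 128 170 192 202 201 193 155 104  72  63  62  67]
 [118 160 152 187 214 221 223 224 222 207 164  97  66  61  62]
 [166 197 174 208 223 225 224 223 225 225 210 140  81  64  58]
 [196 177 169 212 225 223 196 205 222 227 223 176 113  75  60]
 [177 141 165 213 226 223 172 201 225 227 225 187 173 115  74]
 [148 109 137 195 219 217 176 211 224 225 217 193 197 140  82]
 [149  98 111 148 168 170 146 172 186 187 171 183 200 160  91]
 [149  95  97 103 102 103 101 112 121 120 118 169 208 211 126]
 [148  97  89  87  88  87  88  92  91  90 105 175 210 233 149]
 [146 118 107 108 110 110 110 106 103 100 129 191 210 234 154]
 [172 176 164 176 185 183 184 182 180 162 181 208 219 234 154]
 [165 198 200 205 217 219 219 210 211 203 210 218 231 223 138]
 [155 161 191 203 213 218 217 209 210 205 198 227 236 189 108]
 [167 134 145 166 186 199 202 192 182 179 213 234 218 139  78]]
166.7 [[359.1, 170.4], [358.2, 174.3]]
180 [[359.1, 170.4], [359.1, 174.4]]
190 [[359.1, 170.4], [359.9, 174.3]]
[[357.         173.42424242]
 [358.         173.44776119]
 [359.         173.13333333]
 [360.         173.53333333]
 [361.         173.70769231]
 [362.         173.70149254]]
normal angle 175.88716142088074
key px 351.53846153846155 202.92307692307693 [[ 0.49726591 -0.09460987  0.09      ]]
```

Collar intact with its screw lower right (140,572 in crop); but the flat's chord faces ~177° instead of 166.7° — the release seems to have dragged the shaft. Re-pinch.

Emit:
apply_moves:
  targets:
    - {"dx":0.302,"dy":-0.899,"dz":0.0,"rx":0.0,"ry":0.0,"rz":-0.667,"claw":0.0}
    - {"dx":0.302,"dy":-0.899,"dz":0.0,"rx":0.0,"ry":0.0,"rz":-0.667,"claw":0.0}
    - {"dx":0.302,"dy":-0.899,"dz":0.0,"rx":0.0,"ry":0.0,"rz":-0.667,"claw":0.0}
    - {"dx":0.302,"dy":-0.899,"dz":0.0,"rx":0.0,"ry":0.0,"rz":-0.667,"claw":0.0}
    - {"dx":0.302,"dy":-0.899,"dz":0.0,"rx":0.0,"ry":0.0,"rz":-0.667,"claw":0.0}
    - {"dx":0.302,"dy":-0.899,"dz":0.0,"rx":0.0,"ry":0.0,"rz":-0.667,"claw":0.0}
    - {"dx":0.302,"dy":-0.899,"dz":0.0,"rx":0.0,"ry":0.0,"rz":-0.667,"claw":0.0}
    - {"dx":0.302,"dy":-0.899,"dz":0.0,"rx":0.0,"ry":0.0,"rz":-0.667,"claw":0.0}
    - {"dx":0.302,"dy":-0.899,"dz":-0.15,"rx":0.0,"ry":0.0,"rz":-0.667,"claw":0.0}
    - {"dx":0.302,"dy":-0.899,"dz":-0.25,"rx":0.0,"ry":0.0,"rz":-0.667,"claw":0.0}
    - {"dx":0.302,"dy":-0.899,"dz":-0.32,"rx":0.0,"ry":0.0,"rz":-0.667,"claw":0.0}
    - {"dx":0.302,"dy":-0.899,"dz":-0.37,"rx":0.0,"ry":0.0,"rz":-0.667,"claw":0.0}
    - {"dx":0.302,"dy":-0.899,"dz":-0.4,"rx":0.0,"ry":0.0,"rz":-0.667,"claw":0.0}
    - {"dx":0.302,"dy":-0.899,"dz":-0.4,"rx":0.0,"ry":0.0,"rz":-0.667,"claw":0.0}

```text
time: 11.1
tool_pos: [0.574, -0.1134, 0.0824]
tcp_rot: [-0.0, -0.682, 0.731, 0.0]
contact_force: [-0.1, 0.6, -0.1]
gripper_width: 0.0426
```

Emit:
apply_moves:
  targets:
    - {"dx":0.0,"dy":0.0,"dz":0.0,"rx":0.0,"ry":0.0,"rz":0.0,"claw":0.4}
    - {"dx":0.0,"dy":0.0,"dz":0.0,"rx":0.0,"ry":0.0,"rz":0.0,"claw":0.6}
    - {"dx":0.0,"dy":0.0,"dz":0.0,"rx":0.0,"ry":0.0,"rz":0.0,"claw":1.0}
    - {"dx":0.0,"dy":0.0,"dz":0.0,"rx":0.0,"ry":0.0,"rz":0.0,"claw":1.0}
    - {"dx":0.0,"dy":0.0,"dz":0.0,"rx":0.0,"ry":0.0,"rz":0.0,"claw":1.0}
    - {"dx":0.0,"dy":0.0,"dz":0.0,"rx":0.0,"ry":0.0,"rz":0.0,"claw":1.0}
    - {"dx":0.0,"dy":0.0,"dz":0.0,"rx":0.0,"ry":0.0,"rz":-0.03,"claw":1.0}
    - {"dx":0.0,"dy":-0.001,"dz":0.0,"rx":0.0,"ry":0.0,"rz":-0.06,"claw":1.0}
    - {"dx":0.0,"dy":-0.002,"dz":0.0,"rx":0.0,"ry":0.0,"rz":-0.09,"claw":1.0}
    - {"dx":0.0,"dy":-0.002,"dz":0.0,"rx":0.0,"ry":0.0,"rz":-0.103,"claw":1.0}
    - {"dx":0.0,"dy":-0.002,"dz":0.0,"rx":0.0,"ry":0.0,"rz":-0.103,"claw":1.0}
    - {"dx":0.0,"dy":-0.002,"dz":0.0,"rx":0.0,"ry":0.0,"rz":-0.103,"claw":1.0}
    - {"dx":0.0,"dy":-0.002,"dz":0.0,"rx":0.0,"ry":0.0,"rz":-0.103,"claw":1.0}
  grip_force: 60

```text
time: 12.4
tool_pos: [0.5744, -0.1137, 0.0842]
tcp_rot: [0.0, -0.621, 0.784, -0.0]
contact_force: [-3.4, 2.7, 6.8]
gripper_width: 0.0168
```

```bash
cat > st.py <<'E'
from h import *
s=arm.read_state();q=s['tcp_rot'];n=np.arctan2(q[2],q[1]);print(s['time'],s['tool_pos'].round(4),'yaw',round((np.degrees(2*n)-90)%360,2),s['contact_force'].round(1),s['ft_torque'].round(2),s['gripper_width'].round(4),s['joint_pos'].round(2))
E
python3 st.py
```

```text
Traceback (most recent call last):
  File "st.py", line 2, in <module>
    s=arm.read_state();q=s['tcp_rot'];n=np.arctan2(q[2],q[1]);print(s['time'],s['tool_pos'].round(4),'yaw',round((np.degrees(2*n)-90)%360,2),s['contact_force'].round(1),s['ft_torque'].round(2),s['gripper_width'].round(4),s['joint_pos'].round(2))
                                                                                                                                                                                                 ^^^^^^^^^^^^^^^^^^^^^^^^
AttributeError: 'float' object has no attribute 'round'
```

Emit:
apply_moves:
  targets:
    - {"dx":-0.002,"dy":0.001,"dz":0.006,"rx":0.0,"ry":0.0,"rz":0.0,"claw":1.0}
    - {"dx":-0.002,"dy":0.001,"dz":0.006,"rx":0.0,"ry":0.0,"rz":0.0,"claw":1.0}
    - {"dx":-0.002,"dy":0.001,"dz":0.006,"rx":0.0,"ry":0.0,"rz":0.0,"claw":1.0}
  grip_force: 20

```text
time: 12.7
tool_pos: [0.5744, -0.1137, 0.0843]
tcp_rot: [0.0, -0.621, 0.784, -0.0]
contact_force: [5.0, -1.3, -8.4]
gripper_width: 0.0166
```

```bash
sed -i "s/s\['gripper_width'\].round(4)/round(s['gripper_width'],4)/" st.py; python3 st.py
```

```text
12.7 [ 0.5744 -0.1137  0.0843] yaw 166.72 [ 5.  -1.3 -8.4] [-0.77 -1.69  0.03] 0.0166 [ 0.14  0.35 -0.37  0.   -0.85 -0.37]
```

Emit:
apply_moves:
  targets:
    - {"dx":0.001,"dy":0.0,"dz":-0.003,"rx":0.0,"ry":0.0,"rz":0.0,"claw":1.0}
    - {"dx":0.001,"dy":0.0,"dz":-0.003,"rx":0.0,"ry":0.0,"rz":0.0,"claw":1.0}
    - {"dx":0.001,"dy":0.0,"dz":-0.003,"rx":0.0,"ry":0.0,"rz":0.0,"claw":0.55}
    - {"dx":0.001,"dy":0.0,"dz":-0.003,"rx":0.0,"ry":0.0,"rz":0.0,"claw":0.4}
    - {"dx":0.001,"dy":0.0,"dz":-0.003,"rx":0.0,"ry":0.0,"rz":0.0,"claw":0.0}
    - {"dx":0.001,"dy":0.0,"dz":-0.003,"rx":0.0,"ry":0.0,"rz":0.0,"claw":0.0}
    - {"dx":0.001,"dy":0.0,"dz":-0.003,"rx":0.0,"ry":0.0,"rz":0.0,"claw":-0.1}
    - {"dx":0.0,"dy":0.0,"dz":0.08,"rx":0.0,"ry":0.0,"rz":0.0,"claw":-0.1}
    - {"dx":0.0,"dy":0.0,"dz":0.25,"rx":0.0,"ry":0.0,"rz":0.0,"claw":-0.1}
    - {"dx":0.0,"dy":0.0,"dz":0.4,"rx":0.0,"ry":0.0,"rz":0.1,"claw":-0.53}
    - {"dx":-0.3,"dy":0.9,"dz":0.4,"rx":0.0,"ry":0.0,"rz":0.77,"claw":-0.53}
    - {"dx":-0.3,"dy":0.9,"dz":0.4,"rx":0.0,"ry":0.0,"rz":0.77,"claw":-0.53}
    - {"dx":-0.3,"dy":0.9,"dz":0.4,"rx":0.0,"ry":0.0,"rz":0.77,"claw":-0.53}
    - {"dx":-0.3,"dy":0.9,"dz":0.4,"rx":0.0,"ry":0.0,"rz":0.77,"claw":-0.53}
    - {"dx":-0.3,"dy":0.9,"dz":0.4,"rx":0.0,"ry":0.0,"rz":0.77,"claw":-0.53}
    - {"dx":-0.3,"dy":0.9,"dz":0.4,"rx":0.0,"ry":0.0,"rz":0.77,"claw":-0.53}
    - {"dx":-0.3,"dy":0.9,"dz":0.4,"rx":0.0,"ry":0.0,"rz":0.77,"claw":-0.53}
    - {"dx":-0.3,"dy":0.9,"dz":0.4,"rx":0.0,"ry":0.0,"rz":0.77,"claw":-0.53}
    - {"dx":-0.3,"dy":0.9,"dz":0.4,"rx":0.0,"ry":0.0,"rz":0.77,"claw":-0.53}

```text
time: 14.6
tool_pos: [0.4988, 0.1113, 0.1846]
tcp_rot: [-0.0, 0.956, -0.294, -0.0]
contact_force: [-0.8, 0.0, -0.4]
gripper_width: 0.0654
```

```bash
python3 st.py; python3 - <<'E'
from h import *
t=snap('top','t3.png')[:,:,::-1]; s=snap('scene','s3.png')[:,:,::-1]
g=cv2.cvtColor(np.ascontiguousarray(t),cv2.COLOR_BGR2GRAY); print(g[165:179,353:368])
pts=[]
for u in range(356,363):
    c=g[:,u].astype(float)
    for v in range(169,179):
        if c[v]>=140>c[v+1]: pts.append((u,v+(c[v]-140)/(c[v]-c[v+1])));break
pts=np.array(pts);print(pts)
w=onz('top',pts,.107);f=np.polyfit(w[:,1],w[:,0],1);print('normal angle',180-np.degrees(np.arctan(f[0])))
E
```

```text
14.6 [0.4988 0.1113 0.1846] yaw 235.8 [-0.8  0.  -0.4] [-0.    0.   -0.06] 0.0654 [ 0.6   0.13 -0.41 -0.   -1.03  0.37]
[[ 65  63  60  61  67  75  78  74  70  65  65  63  66  64  63]
 [ 63  64  69  75  97 123 138 135 120  90  70  64  62  63  63]
 [ 73  80  97 139 172 193 199 199 192 155 104  71  62  63  64]
 [115 158 152 192 216 222 222 224 222 205 162  96  64  61  63]
 [163 195 172 209 222 225 223 224 224 222 210 143  80  63  59]
 [196 179 168 213 225 224 195 204 222 227 224 176 115  73  63]
 [176 141 165 212 224 221 172 201 224 227 226 191 173 117  72]
 [147 107 136 176 208 202 162 209 225 225 217 200 198 141  82]
 [148  95  96 114 149 148 132 173 208 202 181 186 201 161  91]
 [149  94  86  87  96  96 102 116 150 140 129 173 208 212 123]
 [152 110 101  94  89  88  88  88  96  94 107 174 209 233 149]
 [178 175 171 137 113 106  96  91  88  89 128 190 210 233 151]
 [193 207 202 192 187 178 140 119 111 117 174 209 219 234 153]
 [169 200 205 206 213 217 197 173 171 179 207 218 231 224 139]]
[[356.         172.58064516]
 [357.         173.16981132]
 [358.         173.15384615]
 [359.         172.73333333]
 [360.         173.57894737]
 [361.         174.18518519]
 [362.         174.        ]]
normal angle 166.32935538219624
```

Emit:
apply_moves:
  targets:
    - {"dx":-0.147,"dy":0.371,"dz":0.0,"rx":0.0,"ry":0.0,"rz":0.003,"claw":-0.53}
    - {"dx":-0.147,"dy":0.371,"dz":0.0,"rx":0.0,"ry":0.0,"rz":0.003,"claw":-0.53}
    - {"dx":-0.147,"dy":0.371,"dz":-0.2,"rx":0.0,"ry":0.0,"rz":0.003,"claw":-0.53}
    - {"dx":-0.147,"dy":0.371,"dz":-0.4,"rx":0.0,"ry":0.0,"rz":0.003,"claw":-0.53}
    - {"dx":-0.147,"dy":0.371,"dz":-0.55,"rx":0.0,"ry":0.0,"rz":0.003,"claw":-0.53}
    - {"dx":-0.147,"dy":0.371,"dz":-0.62,"rx":0.0,"ry":0.0,"rz":0.003,"claw":-0.53}
    - {"dx":-0.147,"dy":0.371,"dz":-0.67,"rx":0.0,"ry":0.0,"rz":0.003,"claw":-0.53}
    - {"dx":-0.147,"dy":0.371,"dz":-0.71,"rx":0.0,"ry":0.0,"rz":0.003,"claw":-0.53}
    - {"dx":-0.147,"dy":0.371,"dz":-0.735,"rx":0.0,"ry":0.0,"rz":0.003,"claw":-0.53}
    - {"dx":-0.147,"dy":0.371,"dz":-0.735,"rx":0.0,"ry":0.0,"rz":0.003,"claw":-0.53}
    - {"dx":-0.147,"dy":0.371,"dz":-0.735,"rx":0.0,"ry":0.0,"rz":0.003,"claw":-0.53}

```text
time: 15.8
tool_pos: [0.4624, 0.2042, 0.0013]
tcp_rot: [-0.0, 0.957, -0.29, 0.0]
contact_force: [0.1, -0.1, 0.4]
gripper_width: 0.0656
```

Emit:
apply_moves:
  targets:
    - {"dx":0.0,"dy":0.0,"dz":0.0,"rx":0.0,"ry":0.0,"rz":0.0,"claw":-0.3}
    - {"dx":0.0,"dy":0.0,"dz":0.0,"rx":0.0,"ry":0.0,"rz":0.0,"claw":-0.2}
    - {"dx":0.0,"dy":0.0,"dz":0.0,"rx":0.0,"ry":0.0,"rz":0.0,"claw":-0.1}
    - {"dx":0.0,"dy":0.0,"dz":0.0,"rx":0.0,"ry":0.0,"rz":0.0,"claw":0.2}
    - {"dx":0.0,"dy":0.0,"dz":0.0,"rx":0.0,"ry":0.0,"rz":0.0,"claw":0.2}
    - {"dx":0.0,"dy":0.0,"dz":0.0,"rx":0.0,"ry":0.0,"rz":0.0,"claw":0.2}
  grip_force: 20

```text
time: 16.4
tool_pos: [0.4624, 0.2044, 0.0015]
tcp_rot: [-0.0, 0.957, -0.29, 0.0]
contact_force: [-0.8, -0.1, 5.4]
gripper_width: 0.0431
```

```bash
python3 st.py
```

```text
16.4 [0.4624 0.2044 0.0015] yaw 236.32 [-0.8 -0.1  5.4] [0.07 0.45 0.03] 0.0431 [ 0.81  0.36 -0.63  0.   -0.58  0.18]
```

Emit:
apply_moves:
  targets:
    - {"dx":0.0,"dy":0.0,"dz":0.004,"rx":0.0,"ry":0.0,"rz":0.0,"claw":-0.3}
    - {"dx":0.0,"dy":0.0,"dz":0.004,"rx":0.0,"ry":0.0,"rz":0.0,"claw":-0.36}
    - {"dx":0.0,"dy":0.0,"dz":0.004,"rx":0.0,"ry":0.0,"rz":0.0,"claw":-0.36}
    - {"dx":0.0,"dy":0.0,"dz":0.004,"rx":0.0,"ry":0.0,"rz":1.0,"claw":-0.36}
    - {"dx":0.0,"dy":0.0,"dz":0.004,"rx":0.0,"ry":0.0,"rz":1.0,"claw":-0.36}
    - {"dx":0.0,"dy":0.0,"dz":0.004,"rx":0.0,"ry":0.0,"rz":1.0,"claw":-0.36}
    - {"dx":0.0,"dy":0.0,"dz":0.004,"rx":0.0,"ry":0.0,"rz":1.0,"claw":-0.36}
    - {"dx":0.0,"dy":0.0,"dz":0.004,"rx":0.0,"ry":0.0,"rz":1.0,"claw":-0.36}
    - {"dx":0.0,"dy":0.0,"dz":0.004,"rx":0.0,"ry":0.0,"rz":1.0,"claw":-0.36}
    - {"dx":0.0,"dy":0.0,"dz":0.004,"rx":0.0,"ry":0.0,"rz":1.0,"claw":-0.36}
    - {"dx":0.0,"dy":0.0,"dz":0.004,"rx":0.0,"ry":0.0,"rz":1.0,"claw":-0.36}
    - {"dx":0.0,"dy":0.0,"dz":0.004,"rx":0.0,"ry":0.0,"rz":1.0,"claw":-0.36}
    - {"dx":0.0,"dy":0.0,"dz":0.004,"rx":0.0,"ry":0.0,"rz":1.0,"claw":-0.36}
    - {"dx":0.0,"dy":0.0,"dz":0.004,"rx":0.0,"ry":0.0,"rz":1.0,"claw":-0.36}
    - {"dx":0.0,"dy":0.0,"dz":0.004,"rx":0.0,"ry":0.0,"rz":1.0,"claw":-0.36}

```text
time: 17.9
tool_pos: [0.462, 0.204, 0.0017]
tcp_rot: [0.0, 0.882, 0.472, -0.0]
contact_force: [0.4, 0.3, -0.3]
gripper_width: 0.0581
```

Emit:
apply_moves:
  targets:
    - {"dx":0.0,"dy":0.0,"dz":0.0,"rx":0.0,"ry":0.0,"rz":0.0,"claw":-0.2}
    - {"dx":0.0,"dy":0.0,"dz":0.0,"rx":0.0,"ry":0.0,"rz":0.0,"claw":-0.1}
    - {"dx":0.0,"dy":0.0,"dz":0.0,"rx":0.0,"ry":0.0,"rz":0.0,"claw":0.2}
    - {"dx":0.0,"dy":0.0,"dz":0.0,"rx":0.0,"ry":0.0,"rz":0.0,"claw":0.5}
    - {"dx":0.0,"dy":0.0,"dz":0.0,"rx":0.0,"ry":0.0,"rz":0.0,"claw":0.5}
  grip_force: 20

```text
time: 18.4
tool_pos: [0.462, 0.2041, 0.002]
tcp_rot: [-0.0, 0.882, 0.472, 0.0]
contact_force: [-1.3, 0.6, 3.9]
gripper_width: 0.0434
```

Emit:
apply_moves:
  targets:
    - {"dx":0.0,"dy":0.0,"dz":0.0,"rx":0.0,"ry":0.0,"rz":0.0,"claw":0.5}
    - {"dx":0.0,"dy":0.0,"dz":0.0,"rx":0.0,"ry":0.0,"rz":0.0,"claw":0.5}
    - {"dx":0.0,"dy":0.0,"dz":0.1,"rx":0.0,"ry":0.0,"rz":0.0,"claw":0.5}
    - {"dx":0.0,"dy":0.0,"dz":0.3,"rx":0.0,"ry":0.0,"rz":0.0,"claw":0.5}
    - {"dx":0.0,"dy":0.0,"dz":0.5,"rx":0.0,"ry":0.0,"rz":0.0,"claw":0.5}
    - {"dx":0.0,"dy":0.0,"dz":0.7,"rx":0.0,"ry":0.0,"rz":0.0,"claw":0.5}
    - {"dx":0.0,"dy":0.0,"dz":0.7,"rx":0.0,"ry":0.0,"rz":0.0,"claw":0.5}
  grip_force: 50

```text
time: 19.1
tool_pos: [0.4652, 0.2063, 0.1838]
tcp_rot: [-0.001, 0.882, 0.472, 0.006]
contact_force: [0.2, 0.5, -2.0]
gripper_width: 0.0424
```

```bash
python3 st.py; python3 - <<'E'
from h import *
t=snap('top','t4.png')[:,:,::-1]; s=snap('scene','s4.png')[:,:,::-1]
def cr(im,u,v,w,h,k): return cv2.resize(im[v:v+h,u:u+w],None,fx=k,fy=k,interpolation=cv2.INTER_CUBIC)
p=arm.read_state()['tool_pos']; q=[p+[0,0,.01]]
a=proj('top',q)[0].astype(int);b=proj('scene',q)[0].astype(int);print(a,b)
o=np.zeros((400,800,3),np.uint8)
o[:,:400]=cr(t,a[0]-25,a[1]-25,50,50,8); o[:,400:]=cr(s,b[0]-25,b[1]-25,50,50,8)
cv2.imwrite('pics/c5.png',o)
E
```

```text
19.1 [0.4652 0.2063 0.1838] yaw 326.34 [ 0.2  0.5 -2. ] [ 0.09 -0.08 -0.01] 0.0424 [ 0.81  0.12 -0.43  0.   -1.02  1.75]
[220 210] [231 206]
```

View pics/c5.png

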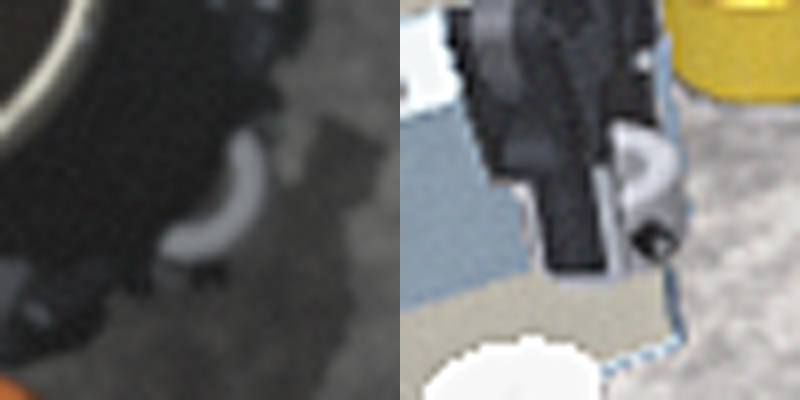

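Collar held, screw head visible in the scene crop at (655,240), clear of the finger. Refine the screw angle from the bench pictures.

```bash
python3 st.py; python3 - <<'E'
from h import *
def ang(a,b): d=b-a; return np.degrees(np.arctan2(d[1],d[0]))%360, np.hypot(*d[:2])
for f in('scene0','s3'):
    g=cv2.cvtColor(cv2.imread(f'pics/{f}.png'),cv2.COLOR_BGR2GRAY)
    z=cv2.resize(g[250:284,226:260],None,fx=8,fy=8,interpolation=cv2.INTER_CUBIC)
    c=max(cv2.findContours((z>200).astype('uint8'),cv2.RETR_EXTERNAL,cv2.CHAIN_APPROX_NONE)[0],key=cv2.contourArea);e=cv2.fitEllipse(c)
    cen=(226+(e[0][0]+.5)/8-.5,250+(e[0][1]+.5)/8-.5)
    w=g[270:280,243:254].astype(float); w=np.where(w<90,90-w,0); v,u=np.mgrid[270:280,243:254]; scr=((u*w).sum()/w.sum(),(v*w).sum()/w.sum())
    C=onz('scene',[cen],.024)[0];print(f,cen,scr,C,[ang(C,onz('scene',[scr],zz)[0]) for zz in(.010,.012,.014)])
for f in('top0','t3'):
    g=cv2.cvtColor(cv2.imread(f'pics/{f}.png'),cv2.COLOR_BGR2GRAY)
    z=cv2.resize(g[205:235,220:250],None,fx=8,fy=8,interpolation=cv2.INTER_CUBIC)
    c=max(cv2.findContours((z>150).astype('uint8'),cv2.RETR_EXTERNAL,cv2.CHAIN_APPROX_NONE)[0],key=cv2.contourArea);e=cv2.fitEllipse(c)
    cen=(220+(e[0][0]+.5)/8-.5,205+(e[0][1]+.5)/8-.5)
    w=g[229:232,232:242].astype(float); w=np.where(w<76,76-w,0); v,u=np.mgrid[229:232,232:242]; scr=((u*w).sum()/w.sum(),(v*w).sum()/w.sum())
    C=onz('top',[cen],.024)[0];print(f,cen,scr,C,[ang(C,onz('top',[scr],zz)[0]) for zz in(.012,.015)])
E
```

```text
19.2 [0.4622 0.2044 0.1777] yaw 326.26 [ 1.2 -0.4 -2.4] [-0.07  0.05  0.  ] 0.0421 [ 0.81  0.12 -0.43 -0.   -1.01  1.75]
scene0 (241.30322933197021, 265.4339418411255) (np.float64(247.64635958395246), np.float64(274.46062407132246)) [0.45915496 0.2053886  0.024     ] [(np.float64(192.53352377715592), np.float64(0.02275987705321782)), (np.float64(189.97881375997977), np.float64(0.02472702931881836)), (np.float64(187.80423804342794), np.float64(0.026736056191824464))]
s3 (241.20073795318604, 265.6234874725342) (np.float64(247.70133729569093), np.float64(274.13224368499255)) [0.4586572  0.20585739 0.024     ] [(np.float64(196.0572763780099), np.float64(0.021584246008392916)), (np.float64(193.07507465705885), np.float64(0.02348972655233798)), (np.float64(190.546101228519), np.float64(0.025449224308094508))]
top0 (234.5249481201172, 219.90746116638184) (np.float64(237.1394422310757), np.float64(230.19123505976097)) [0.46365222 0.20436969 0.024     ] [(np.float64(192.02315885068197), np.float64(0.02577511285622781)), (np.float64(193.12735196958764), np.float64(0.026259040151987396))]Traceback (most recent call last):
  File "<stdin>", line 13, in <module>
ValueError: max() iterable argument is empty
```

Emit:
apply_moves:
  targets:
    - {"dx":0.2,"dy":-0.6,"dz":0.0,"rx":0.0,"ry":0.0,"rz":-0.273,"claw":0.5}
    - {"dx":0.2,"dy":-0.6,"dz":0.0,"rx":0.0,"ry":0.0,"rz":-0.273,"claw":0.5}
    - {"dx":0.2,"dy":-0.6,"dz":0.0,"rx":0.0,"ry":0.0,"rz":-0.273,"claw":0.5}
    - {"dx":0.2,"dy":-0.6,"dz":0.0,"rx":0.0,"ry":0.0,"rz":-0.273,"claw":0.5}
    - {"dx":0.2,"dy":-0.6,"dz":0.0,"rx":0.0,"ry":0.0,"rz":-0.273,"claw":0.5}

```text
time: 19.7
tool_pos: [0.5112, 0.052, 0.1746]
tcp_rot: [0.0, 0.962, 0.272, -0.002]
contact_force: [0.4, 0.7, -2.1]
gripper_width: 0.0423
```

Emit:
apply_moves:
  targets:
    - {"dx":0.24,"dy":-0.666,"dz":0.0,"rx":0.0,"ry":0.0,"rz":0.0,"claw":0.5}
    - {"dx":0.24,"dy":-0.666,"dz":0.0,"rx":0.0,"ry":0.0,"rz":0.0,"claw":0.5}
    - {"dx":0.24,"dy":-0.666,"dz":0.0,"rx":0.0,"ry":0.0,"rz":0.0,"claw":0.5}
    - {"dx":0.24,"dy":-0.666,"dz":0.0,"rx":0.0,"ry":0.0,"rz":0.0,"claw":0.5}
    - {"dx":0.24,"dy":-0.666,"dz":0.0,"rx":0.0,"ry":0.0,"rz":0.0,"claw":0.5}
    - {"dx":0.24,"dy":-0.666,"dz":-0.15,"rx":0.0,"ry":0.0,"rz":0.0,"claw":0.5}
    - {"dx":0.24,"dy":-0.666,"dz":-0.24,"rx":0.0,"ry":0.0,"rz":0.0,"claw":0.5}
    - {"dx":0.24,"dy":-0.666,"dz":-0.24,"rx":0.0,"ry":0.0,"rz":0.0,"claw":0.5}
    - {"dx":0.24,"dy":-0.666,"dz":-0.24,"rx":0.0,"ry":0.0,"rz":0.0,"claw":0.5}

```text
time: 20.6
tool_pos: [0.5717, -0.1114, 0.1165]
tcp_rot: [-0.0, 0.962, 0.274, -0.001]
contact_force: [0.1, -0.8, -0.7]
gripper_width: 0.0424
```

```bash
python3 st.py; python3 - <<'E'
from h import *
t=snap('top','t5.png')[:,:,::-1]; s=snap('scene','s5.png')[:,:,::-1]
def cr(im,u,v,w,h,k): return cv2.resize(im[v:v+h,u:u+w],None,fx=k,fy=k,interpolation=cv2.INTER_CUBIC)
o=np.zeros((400,800,3),np.uint8)
o[:,:400]=cr(t,335,150,50,50,8); o[:,400:]=cr(s,300,150,50,50,8)
cv2.imwrite('pics/c6.png',o)
E
```

```text
20.6 [ 0.5717 -0.1114  0.1165] yaw 301.82 [ 0.1 -0.8 -0.7] [0.07 0.   0.03] 0.0424 [ 0.14  0.31 -0.35  0.   -0.92  1.98]
```

View pics/c6.png

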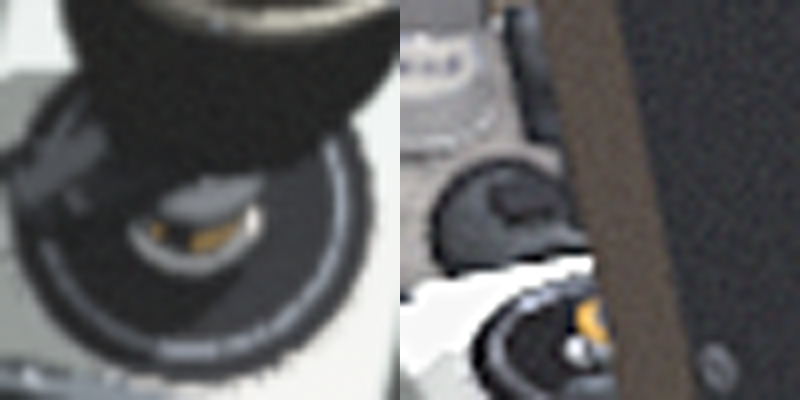

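Top view: collar front arc (205,200) below the gripper, above the shaft; scene view is occluded by the arm. Start the descent watching force.

Emit:
apply_moves:
  targets:
    - {"dx":0.0,"dy":0.0,"dz":-0.008,"rx":0.0,"ry":0.0,"rz":0.0,"claw":0.5}
    - {"dx":0.0,"dy":0.0,"dz":-0.016,"rx":0.0,"ry":0.0,"rz":0.0,"claw":0.5}
    - {"dx":0.0,"dy":0.0,"dz":-0.024,"rx":0.0,"ry":0.0,"rz":0.0,"claw":0.5}
    - {"dx":0.0,"dy":0.0,"dz":-0.028,"rx":0.0,"ry":0.0,"rz":0.0,"claw":0.5}
    - {"dx":0.0,"dy":0.0,"dz":-0.028,"rx":0.0,"ry":0.0,"rz":0.0,"claw":0.5}

```text
time: 21.2
tool_pos: [0.5719, -0.1125, 0.1097]
tcp_rot: [-0.0, 0.962, 0.273, -0.0]
contact_force: [-0.4, -0.3, -0.8]
gripper_width: 0.0419
```

```bash
python3 st.py
```

```text
21.2 [ 0.5719 -0.1125  0.1097] yaw 301.71 [-0.4 -0.3 -0.8] [ 0.04 -0.02  0.02] 0.0419 [ 0.14  0.32 -0.35 -0.   -0.9   1.98]
```

Emit:
apply_moves:
  targets:
    - {"dx":0.0,"dy":0.0,"dz":-0.008,"rx":0.0,"ry":0.0,"rz":0.0,"claw":0.5}
    - {"dx":0.0,"dy":0.0,"dz":-0.016,"rx":0.0,"ry":0.0,"rz":0.0,"claw":0.5}
    - {"dx":0.0,"dy":0.0,"dz":-0.02,"rx":0.0,"ry":0.0,"rz":0.0,"claw":0.5}
    - {"dx":0.0,"dy":0.0,"dz":-0.02,"rx":0.0,"ry":0.0,"rz":0.0,"claw":0.5}

```text
time: 21.6
tool_pos: [0.5719, -0.1124, 0.1045]
tcp_rot: [-0.0, 0.962, 0.273, -0.0]
contact_force: [-0.6, 0.9, -1.0]
gripper_width: 0.0424
```

```bash
python3 st.py
```

```text
21.6 [ 0.5719 -0.1124  0.1045] yaw 301.72 [-0.6  0.9 -1. ] [0.04 0.   0.03] 0.0424 [ 0.14  0.32 -0.36 -0.   -0.89  1.98]
```

Sliding freely over the shaft. Continue through the screw-tip zone.

Emit:
apply_moves:
  targets:
    - {"dx":0.0,"dy":0.0,"dz":-0.008,"rx":0.0,"ry":0.0,"rz":0.0,"claw":0.5}
    - {"dx":0.0,"dy":0.0,"dz":-0.016,"rx":0.0,"ry":0.0,"rz":0.0,"claw":0.5}
    - {"dx":0.0,"dy":0.0,"dz":-0.024,"rx":0.0,"ry":0.0,"rz":0.0,"claw":0.5}
    - {"dx":0.0,"dy":0.0,"dz":-0.032,"rx":0.0,"ry":0.0,"rz":0.0,"claw":0.5}
    - {"dx":0.0,"dy":0.0,"dz":-0.04,"rx":0.0,"ry":0.0,"rz":0.0,"claw":0.5}
    - {"dx":0.0,"dy":0.0,"dz":-0.04,"rx":0.0,"ry":0.0,"rz":0.0,"claw":0.5}

```text
time: 22.2
tool_pos: [0.5718, -0.1125, 0.0944]
tcp_rot: [-0.0, 0.962, 0.273, -0.0]
contact_force: [-0.2, 0.2, -1.7]
gripper_width: 0.042
```

```bash
python3 st.py
```

```text
22.2 [ 0.5718 -0.1125  0.0944] yaw 301.72 [-0.2  0.2 -1.7] [-0.01 -0.03 -0.01] 0.042 [ 0.14  0.33 -0.37 -0.   -0.87  1.98]
```

Emit:
apply_moves:
  targets:
    - {"dx":0.0,"dy":0.0,"dz":-0.01,"rx":0.0,"ry":0.0,"rz":0.0,"claw":0.5}
    - {"dx":0.0,"dy":0.0,"dz":-0.02,"rx":0.0,"ry":0.0,"rz":0.0,"claw":0.5}
    - {"dx":0.0,"dy":0.0,"dz":-0.03,"rx":0.0,"ry":0.0,"rz":0.0,"claw":0.5}
    - {"dx":0.0,"dy":0.0,"dz":-0.04,"rx":0.0,"ry":0.0,"rz":0.0,"claw":0.5}
    - {"dx":0.0,"dy":0.0,"dz":-0.05,"rx":0.0,"ry":0.0,"rz":0.0,"claw":0.5}
    - {"dx":0.0,"dy":0.0,"dz":-0.056,"rx":0.0,"ry":0.0,"rz":0.0,"claw":0.5}
    - {"dx":0.0,"dy":0.0,"dz":-0.056,"rx":0.0,"ry":0.0,"rz":0.0,"claw":0.5}

```text
time: 22.9
tool_pos: [0.5719, -0.1125, 0.0805]
tcp_rot: [-0.0, 0.962, 0.273, -0.0]
contact_force: [-0.7, 0.6, -2.6]
gripper_width: 0.0424
```

```bash
python3 st.py; python3 - <<'E'
from h import *
t=snap('top','t6.png')[:,:,::-1]
def cr(im,u,v,w,h,k): return cv2.resize(im[v:v+h,u:u+w],None,fx=k,fy=k,interpolation=cv2.INTER_CUBIC)
A=np.array([.572,-.112,0]);d=np.array([np.cos(np.radians(166.7)),np.sin(np.radians(166.7)),0])
print(proj('top',[A+[0,0,.09],A+d*.0295+[0,0,.09],A+d*.074+[0,0,.083]]).round(1))
o=np.clip(cr(t,335,155,50,55,10).astype(float)*1.6,0,255).astype(np.uint8)
cv2.imwrite('pics/c7.png',o)
E
```

```text
22.9 [ 0.5719 -0.1125  0.0805] yaw 301.72 [-0.7  0.6 -2.6] [ 0.04 -0.02 -0.03] 0.0424 [ 0.14  0.35 -0.38 -0.   -0.84  1.98]
[[358.5 173.1]
 [355.8 184.5]
 [351.6 202.3]]
```

View pics/c7.png

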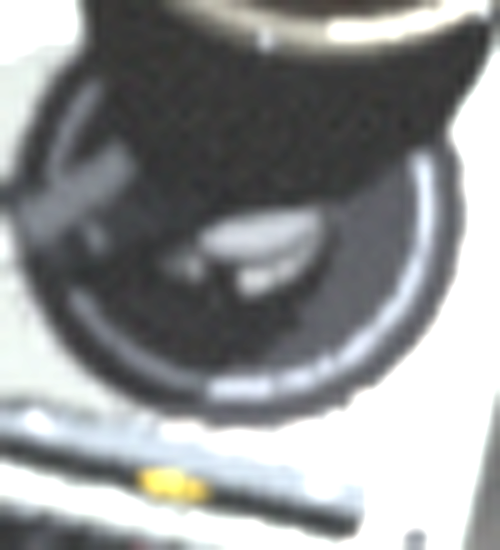

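```bash
python3 - <<'E'
import cv2
g=cv2.cvtColor(cv2.imread('pics/t6.png'),cv2.COLOR_BGR2GRAY); print(g[175:190,349:370])
E
```

```text
[[ 39  41  40  38  39  40  39  34  36  37  40  42  43  48  48  49  58  62
   56  55  54]
 [ 43  41  40  38  40  38  36  39  48  59  70  80  91  97 105 108 107  94
   67  66  65]
 [ 45  43  40  39  40  40  49  70  99 110 113 120 127 129 132 130 121 102
   70  60  63]
 [ 39  41  36  36  40  49  88 113 130 134 137 137 134 133 131 117 102  91
   66  52  62]
 [ 35  35  38  42  52  60  93 114 126 129 129 131 127 118 110  97  95  83
   57  51  60]
 [ 33  38  45  55  66  73  72  82  94  98 104 104 101  93  94  96  96  68
   48  56  65]
 [ 34  40  53  65  78  94  65  48  53  61  81  89  94  99 116 105  77  53
   43  59  63]
 [ 34  34  45  55  63  82  59  40  38  60 116 128 127 110 107  82  50  39
   49  60  63]
 [ 34  36  39  39  43  50  42  40  36  58 110 123 113  81  64  47  41  40
   59  63  64]
 [ 37  39  39  37  36  39  38  44  39  43  71  76  60  46  41  40  42  51
   61  65  64]
 [ 41  40  39  41  39  37  38  46  39  36  42  40  40  41  36  45  52  60
   62  65  65]
 [ 39  41  40  39  40  39  41  38  39  37  38  39  38  41  39  44  59  62
   65  65  66]
 [ 35  40  41  39  41  41  39  39  39  37  38  36  41  39  40  44  57  61
   64  64  66]
 [ 42  38  36  39  39  40  39  37  42  41  38  39  39  45  53  56  63  62
   66  65  70]
 [ 47  42  39  41  38  39  38  40  37  37  39  41  45  51  60  63  64  66
   70  71  98]]
```

Screw head dark band centre ≈356.7 px at row 182 versus 356.5 expected: square with the key hole within about 2°. Push home.

Emit:
apply_moves:
  targets:
    - {"dx":0.0,"dy":0.0,"dz":0.0,"rx":0.0,"ry":0.0,"rz":0.0,"claw":0.5}
    - {"dx":0.0,"dy":0.0,"dz":0.0,"rx":0.0,"ry":0.0,"rz":0.0,"claw":0.5}
    - {"dx":0.0,"dy":0.0,"dz":-0.008,"rx":0.0,"ry":0.0,"rz":0.0,"claw":0.5}
    - {"dx":0.0,"dy":0.0,"dz":-0.016,"rx":0.0,"ry":0.0,"rz":0.0,"claw":0.5}
    - {"dx":0.0,"dy":0.0,"dz":-0.022,"rx":0.0,"ry":0.0,"rz":0.0,"claw":0.5}
    - {"dx":0.0,"dy":0.0,"dz":-0.026,"rx":0.0,"ry":0.0,"rz":0.0,"claw":0.5}
    - {"dx":0.0,"dy":0.0,"dz":-0.03,"rx":0.0,"ry":0.0,"rz":0.0,"claw":0.5}
    - {"dx":0.0,"dy":0.0,"dz":-0.03,"rx":0.0,"ry":0.0,"rz":0.0,"claw":0.5}
    - {"dx":0.0,"dy":0.0,"dz":-0.03,"rx":0.0,"ry":0.0,"rz":0.0,"claw":0.5}
  grip_force: 80

```text
time: 23.85
tool_pos: [0.5723, -0.1124, 0.0738]
tcp_rot: [0.0, 0.962, 0.273, 0.0]
contact_force: [-1.7, 1.5, 5.2]
gripper_width: 0.0414
```

```bash
python3 st.py
```

```text
23.85 [ 0.5723 -0.1124  0.0738] yaw 301.74 [-1.7  1.5  5.2] [ 0.41  0.69 -0.05] 0.0414 [ 0.14  0.36 -0.39  0.   -0.82  1.98]
```

Emit:
apply_moves:
  targets:
    - {"dx":0.0,"dy":0.0,"dz":-0.003,"rx":0.0,"ry":0.0,"rz":0.0,"claw":0.5}
    - {"dx":0.0,"dy":0.0,"dz":-0.006,"rx":0.0,"ry":0.0,"rz":0.0,"claw":0.5}
    - {"dx":0.0,"dy":0.0,"dz":-0.009,"rx":0.0,"ry":0.0,"rz":0.0,"claw":0.5}
    - {"dx":0.0,"dy":0.0,"dz":-0.009,"rx":0.0,"ry":0.0,"rz":0.0,"claw":0.5}
    - {"dx":0.0,"dy":0.0,"dz":-0.009,"rx":0.0,"ry":0.0,"rz":0.0,"claw":0.5}

```text
time: 24.35
tool_pos: [0.5724, -0.1124, 0.0732]
tcp_rot: [0.0, 0.962, 0.274, 0.001]
contact_force: [-6.4, 2.8, 19.8]
gripper_width: 0.0417
```

```bash
python3 st.py
```

```text
24.35 [ 0.5724 -0.1124  0.0732] yaw 301.77 [-6.4  2.8 19.8] [ 1.3   2.69 -0.04] 0.0417 [ 0.14  0.36 -0.39  0.   -0.82  1.98]
```

```bash
python3 - <<'E'
from h import *
t=snap('top','t7.png')[:,:,::-1]; g=cv2.cvtColor(np.ascontiguousarray(t),cv2.COLOR_BGR2GRAY); print(g[178:188,351:366])
A=np.array([.5722,-.1123,0]);d=np.array([np.cos(np.radians(166.7)),np.sin(np.radians(166.7)),0])
print(proj('top',[A+[0,0,.083]]+[A+d*r+[0,0,.086] for r in(22,25,29.5) for r in [r/1000]]).round(1))
cv2.imwrite('pics/c8.png',np.clip(cv2.resize(t[155:210,335:385],None,fx=10,fy=10,interpolation=cv2.INTER_CUBIC).astype(float)*2,0,255).astype(np.uint8))
E
python3 st.py
```

```text
[[ 40  37  37  41  65 100 114 124 130 131 135 136 135 127 113]
 [ 37  42  46  50  87 118 130 135 134 136 131 127 120 108 104]
 [ 40  53  59  58  78  95 110 117 120 116 112 104  96  98  98]
 [ 55  66  67  63  55  60  71  84  93  90  91  91  94  97  77]
 [ 58  62  59  59  44  39  43  60  93  99 108  95  87  74  50]
 [ 44  45  43  45  38  40  38  59  94 100  95  75  58  46  39]
 [ 39  39  38  35  37  44  40  49  64  68  56  46  39  40  39]
 [ 37  40  40  37  41  45  35  35  42  43  41  40  40  42  51]
 [ 36  41  41  40  41  38  35  38  39  37  41  39  41  42  59]
 [ 39  40  39  40  40  38  36  39  42  40  37  39  42  44  58]]
[[358.5 173.7]
 [356.5 181.9]
 [356.2 183. ]
 [355.8 184.7]]
24.4 [ 0.5724 -0.1124  0.0732] yaw 301.77 [-5.9  2.3 19.9] [ 1.31  2.63 -0.04] 0.0414 [ 0.14  0.36 -0.39  0.   -0.82  1.98]
```

View pics/c8.png

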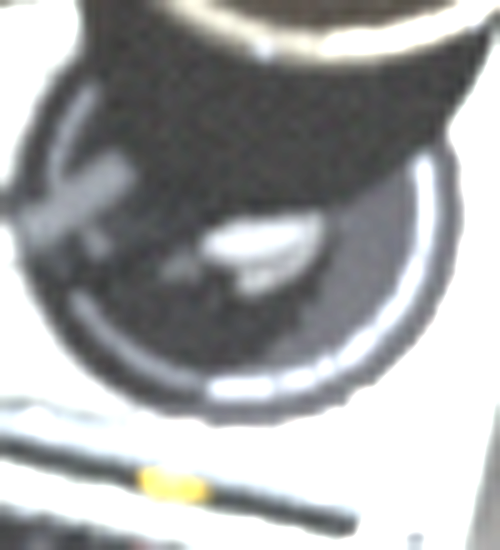

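Screw head's dark band is centred at about 356.4 px in row 182, against 356.5 expected; the cover is level and the collar is still gripped and bottomed. Handing in.

```bash
python3 -c "
from plant import arm
print(arm.hand_in())"; python3 st.py
```

```text
the job is handed in; nothing more can be done
None
the job is handed in; nothing more can be done
```

The job is handed in after 24.4 s of robot time. The collar is home on the shaft, and the arm is still gripping it (80 N set) and holding it down.

1. **Cover:** I pressed it to its firm stop at about 25 N, with the fingertips at 63 mm. Pictures after that show it level.
2. **Shaft:** The first pinch was not square on the flat and left it about 10° off. I pinched it again and turned it. A picture after release put the flat at 166.3°, against 166.7° for the key hole.
3. **Collar:** I squeezed it from two crossed directions to centre it in the jaws. It then slid down the shaft with no sign of jamming.
4. **Home:** It sits on a hard stop, with the last few tenths of a millimetre adding about 15 N. The underside is at about 71 mm, and the arm presses with about 20 N.

**Last check:** the screw head was at 356.4 px in the last top picture, against 356.5 px expected. That puts it square to the key hole within about 2–3°, which is as fine as the picture shows.

**What disagreed or could not be checked:**
- The camera put the shaft about 2 mm farther in x than the pinch did. I used the pinch.
- The scene camera was blocked by the arm at the end, so the final screw angle rests on the top view alone.
- I did not check the other things on the bench at the end; no move was aimed at them.

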